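Fill the granola tin, seat its double lid and take off the outer lid

ROBOT

A 7-joint arm with a two-finger parallel gripper is mounted at the origin on the work surface. World frame = base frame: x ahead of the robot, y to its left, z up, the work surface at z = 0. Lengths are in m, angles in rad, forces in N, time in s.
With the tool pointing down it reaches from about 0.4 to 0.85 m from the base axis. Payload 10.4 kg.
Tool frame: the origin (TCP) lies at the centre of the arm's flange, where the gripper is bolted on; the fingertips stand 173 mm ahead of it and the grasp point (between the pads) lies 155 mm ahead of it; z points along the fingers, y is the line along which they close (so a half turn about z gives the same grasp; the last joint's range is limited). The gripper opens to 85 mm and grips with 20 to 120 N. Pads are 22 mm wide; open, the fingers measure 114 mm over their backs; the gripper's body (76 mm by 85 mm) begins 54 mm behind the grasp point. The pads swing forward as they close: fully open they stand 13 mm farther back than shut.
Start: joints at [1.093, 0.332, -0.065, 1.46, 0.022, 1.35, -0.088], TCP at [0.275, -0.561, 0.405] pointing down, gripper open.
Joint ranges: [-2.6, 2.6], [-0.5, 2.12], [-1.47, 1.34], [0.16, 2.42], [-1.27, 4.41], [0.06, 2.06], [-2.6, 2.6]. Speed limits (rad/s): [2.22, 2.22, 2.79, 2.79, 3.14, 3.14, 3.14].

INTERFACE

Orientations are given as a unit quaternion [x, y, z, w].
In Python, from workcell import manip, viewer, finder gives the robot as it stands.
- The arm moves only by the tool arm_command, never from a script. Its argument "plan" is a list of rows, each an object with "dp": the shift along the tool's x, y, z in mm, a list of three; "spin": the turn about the tool's z in rad. A call has 1 to 5 rows; each row shifts and turns the commanded pose from where the row before left it, along the tool's axes as they then stand; what a row does not reach is not made up. A row lasts 1/10 s, in which the tool goes at most 50 mm and 8.59 degrees, less where a joint would pass 70% of its speed; a pose out of reach is approached as far as the arm can. A call is refused whole if a number of a shift passes 50 or a number of a turn 0.15, either way. A call with a gripper value outside its range is refused whole. "grip" is the closure, from -1 (fully open) to 1 (shut), set as the call begins (left out, the last holds). The fingers move at their own pace and stop on an object; "newtons" is the grip in N (left out, the last holds). Time passes only in rows, so rows that do not move let the fingers close. It gives the time, the measured TCP pose, the force, the opening and the grip force at its end, in the units of the state.
- manip.get_obs(): the state, without advancing time (a new reading comes with each control period).
- viewer.camera(name): name is "side" or "top"; returns the picture (384x512x3 uint8, blue, green, red); there is no depth.
- viewer.camera_params(name): a dict with "vertical_fov" (degrees; the focal length in pixels is half the picture's height over the tangent of half this angle, whatever the lens; pixels are square), "cx", "cy" (the principal point, pixels), "k1" (the pictures are not rectified: a ray, as slopes to the right and down, at radius r is drawn at 1 + k1 r^2 times it, then the intrinsics apply), "R" (3x3) and "t" (3): a world point X has camera coordinates R X + t. Camera axes: x right, y down, z forward; pixel columns grow to the right and rows downward; lengths in m; the calibration is good to about 2 mm. A picture is of the moment at which its call begins. camera_params takes no time and is no camera call.
- manip.hand_in(): hands the job in; it is judged then, once.
Trained networks look in the newest picture that a camera, given by its name, has taken for a name from the list of things; names that differ only in an ending like _2 or _b are one class to them, and where a whole thing is asked for, a point or a joint stands for the part that bears it (a point fixed in the world has none). Each returns a list of dicts, best first, with "score" (0 to 1); they miss things now and then, are a little off and sometimes report something else, mostly with a low value. They report only what shows in the picture. A call takes as long as a camera call. They do not tell look-alikes from the thing itself.
- finder.find_in(camera, thing): "position" ([x, y, z] in m, in world coordinates, good to about 4 mm: the middle of the surface that is visible of it).
The state is a dict: "clock": time; "joint_pos": joint angles; "joint_velocities": joint speeds; "tau": joint torques, N m; "position": TCP position; "ee_rot": TCP orientation; "ft_force": force on the tool from outside, world axes, zero at the start; "torque": the same for the moment, N m; "grip_width": opening from 0.0 (shut) to 1.0 (fully open); "grasp_force": force on a finger pad.
Only numpy, scipy, OpenCV 4.12 (cv2) and the standard library are available. Lean on these libraries where they do the work, as an engineer would, in place of code of your own. Each camera call takes 0.05 s, during which the arm holds its last target. There are 200 camera calls.

TASK

Sweep all five loose granola pieces along the tray into the square tin with the scraper, without touching them with the gripper, and stand the scraper back upright on the counter. Then lift the nested double lid by its wooden knob, lower it squarely onto the tin until the inner lid is fully seated, and let go. Finally lift the outer lid off alone (its collar is there to grip), up past the knob, leaving the inner lid seated and undisturbed; finish while still holding the outer lid level in the gripper, clear above the height of the knob's top, and leave everything else on the counter alone.

Things in the scene. Friction and masses are not known exactly. Their poses are not given: they have to be found in the camera images.
- tin_mouth (a point): Centre of the mouth of the open square steel tin, at rim height, 80 mm above the counter. Tin 124 mm square outside, 118 inside (walls 3), inner floor 77 mm below the rim; fixed, upright. Axes: z up, x and y along its sides; a raised tray, one fixed piece with the tin, leads up to its +y side.
- tray_end (a point): Point on the aluminium tray's floor, mid-width, 23 mm from its closed end and 270 mm in +y from tin_mouth (same axes), 1 mm higher than the rim. The floor runs from y = +76 (open end, 14 mm short of the tin) to +293 mm from tin_mouth, 108 mm wide inside; side walls (from y = +85) and end wall stand 20 mm above it. Pieces lie at y +80 to +235 mm; behind them it is empty.
- scraper: Stand-up bench scraper, about 300 g, standing on the counter. Origin at the centre of its underside, z up. Steel foot 96 mm long (along x), 26 mm thick (along y), 40 mm high; on it a wooden grip 84 mm long, 18 mm thick (along y), from 40 to 74 mm height.
- inner_lid: Inner lid, steel, about 250 g, square like the tin. Origin under the centre of its plug, z up. Plug 112 mm square (lowest 4 mm: 106), 10 mm deep; flange 128 mm square at 10 to 16 mm height, rests on the tin's rim when seated (origin then 10 mm below the rim). The lids start on the counter, resting on the plug.
- knob_top (a point): Top centre of the inner lid's dark wooden upright knob, 70 mm above the inner lid's origin, same axes. The knob is 16 mm thick (along x), 30 mm wide (along y) and stands up through the outer lid's hole, 27 mm higher than the collar round it. Lifting it lifts both lids.
- outer_lid: Outer lid, steel, about 200 g, lying loosely over the inner lid (within about 3 mm and the same heading; not fastened). Origin at the centre of the underside of its 3 mm plate, which rests on the inner lid's flange, 16 mm above the inner lid's origin. 140 mm square; skirt 5 mm below the plate.
- collar_top (a point): Centre of the top edge of the square collar round the outer lid's 42 mm square centre hole, 27 mm above the outer lid's origin. Collar 50 mm outside, walls 4 mm, sides parallel to the lid's, 24 mm high above the plate. The inner lid's knob stands inside it with 6 mm or more all round.
- bite0: Loose granola piece, 28 x 26 x 22 mm, 20 g, lying on the tray. Origin at the centre of its underside.
- bite1: Loose granola piece, 28 x 26 x 22 mm, 20 g, lying on the tray. Origin at the centre of its underside.
- bite2: Loose granola piece, 28 x 26 x 22 mm, 20 g, lying on the tray. Origin at the centre of its underside.
- bite3: Loose granola piece, 28 x 26 x 22 mm, 20 g, lying on the tray. Origin at the centre of its underside.
- bite4: Loose granola piece, 28 x 26 x 22 mm, 20 g, lying on the tray. Origin at the centre of its underside.
- mug: Bystander, leave alone: white mug, 76 mm across, 85 mm tall. Origin at its underside.
- spice_jar: Bystander, leave alone: small jar, 48 mm across, 85 mm tall. Origin at its underside.
- cutlery_glass: Bystander, leave alone: glass tumbler of forks, 74 mm across, 145 mm tall. Origin at its underside.
- spoon: Bystander, leave alone: steel spoon with a wooden handle, lying flat, about 200 mm long. Origin at its underside, about the middle of its length.
There are look-alikes about, which are no part of the job. What is shaped like the scraper but green or purple is not meant.

How it is judged:
On the way, in this order (a step that is already met when the one before it is completed fails the run):
1. the scraper is picked up by the gripper (height (world z) of scraper above 0.04 m and contact force between the fingers and scraper above 1 N), for 0.2 s.
2. all five pieces are in the tin, with the scraper still in the gripper (x of bite0 in the frame of tin_mouth between -0.062 and 0.062 m and y of bite0 in the frame of tin_mouth between -0.062 and 0.062 m and z of each of bite0, bite1, bite2, bite3, bite4 in the frame of tin_mouth below -0.008 m and x of bite1 in the frame of tin_mouth between -0.062 and 0.062 m and y of bite1 in the frame of tin_mouth between -0.062 and 0.062 m and x of bite2 in the frame of tin_mouth between -0.062 and 0.062 m and y of bite2 in the frame of tin_mouth between -0.062 and 0.062 m and x of bite3 in the frame of tin_mouth between -0.062 and 0.062 m and y of bite3 in the frame of tin_mouth between -0.062 and 0.062 m and x of bite4 in the frame of tin_mouth between -0.062 and 0.062 m and y of bite4 in the frame of tin_mouth between -0.062 and 0.062 m and contact force between the fingers and scraper above 1 N), for 0.2 s.
3. the scraper stands on the counter, released (height (world z) of scraper between -0.004 and 0.012 m and angle between scraper's own z axis and vertical below 0.1 rad and contact force between the fingers and scraper below 0.1 N), for 0.2 s.
4. both lids are lifted together, still nested (height (world z) of inner_lid above 0.03 m and contact force between the fingers and inner_lid above 1 N and z of outer_lid in the frame of inner_lid between 0.012 and 0.02 m and horizontal distance between outer_lid and inner_lid below 0.012 m), for 0.2 s.
5. the nested lids sit on the tin, inner lid fully seated, and are let go (z of inner_lid in the frame of tin_mouth between -0.014 and -0.007 m and horizontal distance between inner_lid and tin_mouth below 0.006 m and angle between inner_lid's own z axis and vertical below 0.04 rad and z of outer_lid in the frame of inner_lid between 0.012 and 0.02 m and horizontal distance between outer_lid and inner_lid below 0.012 m and contact force between the fingers and inner_lid below 0.1 N and contact force between the fingers and outer_lid below 0.1 N), for 0.2 s.
At the end, for the whole second after the job is handed in: Inner lid seated on the tin (3 mm of depth, 6 mm of centre, 0.04 rad), at rest, untouched; five pieces in the tin; scraper upright on the counter; the gripper holds the outer lid still, level to 0.15 rad, over 66 mm above the rim (past the knob), touching nothing else (z of inner_lid in the frame of tin_mouth between -0.014 and -0.007 m and horizontal distance between inner_lid and tin_mouth below 0.006 m and angle between inner_lid's own z axis and vertical below 0.04 rad and x of bite0 in the frame of tin_mouth between -0.062 and 0.062 m and y of bite0 in the frame of tin_mouth between -0.062 and 0.062 m and z of each of bite0, bite1, bite2, bite3, bite4 in the frame of tin_mouth below -0.008 m and x of bite1 in the frame of tin_mouth between -0.062 and 0.062 m and y of bite1 in the frame of tin_mouth between -0.062 and 0.062 m and x of bite2 in the frame of tin_mouth between -0.062 and 0.062 m and y of bite2 in the frame of tin_mouth between -0.062 and 0.062 m and x of bite3 in the frame of tin_mouth between -0.062 and 0.062 m and y of bite3 in the frame of tin_mouth between -0.062 and 0.062 m and x of bite4 in the frame of tin_mouth between -0.062 and 0.062 m and y of bite4 in the frame of tin_mouth between -0.062 and 0.062 m and height (world z) of scraper between -0.004 and 0.012 m and angle between scraper's own z axis and vertical below 0.1 rad and linear speed of inner_lid below 0.01 m/s and z of outer_lid in the frame of tin_mouth above 0.066 m and contact force between the fingers and outer_lid above 2 N and contact force between outer_lid and inner_lid below 0.05 N and contact force between each of the arm, the fingers and inner_lid below 0.1 N and angle between outer_lid's own z axis and vertical below 0.15 rad and linear speed of outer_lid below 0.02 m/s); the arm keeps its last pose, push and grip.
It fails at once if the gripper touches a granola piece (contact force between the fingers and bite0 above 0.3 N or contact force between the fingers and bite1 above 0.3 N or contact force between the fingers and bite2 above 0.3 N or contact force between the fingers and bite3 above 0.3 N or contact force between the fingers and bite4 above 0.3 N).
It fails at once if the outer lid is off the inner lid while the inner lid is not seated on the tin (lifted, shifted or tipped) (z of outer_lid in the frame of inner_lid above 0.026 m and not (z of inner_lid in the frame of tin_mouth below -0.005 m and horizontal distance between inner_lid and tin_mouth below 0.007 m and angle between inner_lid's own z axis and vertical below 0.06 rad)).
It fails at once if a bystander is moved more than 3 cm or tipped (distance of any of mug, spice_jar, cutlery_glass, spoon from where it was at the start of the episode above 0.03 m or angle between any of mug, spice_jar, cutlery_glass's own z axis and vertical above 0.3 rad).
It also fails if it takes over 72 s, if anything falls off the work surface, if the arm or the gripper's body presses on something with over 40 N, if the wrist force passes 120 N, or if a joint passes its speed limit or range.

## Working session

There is one attempt and no reset: what is moved stays moved. The work goes in short steps, Python scripts to look and compute and a tool call to move; the robot and the scene stay as the last step left them, time stands still between calls to the robot, and variables do not carry over. Pictures are saved under pics/ and viewed, at most 10 in all, crops included, and the job is handed in when it is done.

Besides the shell and the picture viewer there is one more tool, called after "Call:" as name(argument=value, ...), one argument or row to a line, values as JSON. arm_command: Moves the arm, as the interface text tells. Its arguments: {"type":"object","properties":{"plan":{"type":"array","items":{"type":"object","properties":{"dp":{"type":"array","items":{"type":"number"}},"spin":{"type":"number"}}}},"grip":{"type":"number"},"newtons":{"type":"number"}},"required":["plan"]}

```bash
mkdir -p pics
cat > h.py <<'E'
import numpy as np,cv2,json
from workcell import manip,viewer,finder
def cam(n):
    p=viewer.camera_params(n); f=192/np.tan(np.radians(p['vertical_fov'])/2)
    return p,f,np.array(p['R']),np.array(p['t'])
def proj(n,X):
    p,f,R,t=cam(n); c=np.atleast_2d(X)@R.T+t; s=c[:,:2]/c[:,2:]
    r2=(s**2).sum(1,keepdims=True); s=s*(1+p['k1']*r2); return s*f+[p['cx'],p['cy']]
def at(n,uv,z):
    p,f,R,t=cam(n); d=(np.atleast_2d(uv).astype(float)-[p['cx'],p['cy']])/f; s=d.copy()
    for _ in range(20): s=d/(1+p['k1']*(s**2).sum(1,keepdims=True))
    w=np.c_[s,np.ones(len(s))]@R; o=-R.T@t
    return o+w*((z-o[2])/w[:,2:])
E
python3 - <<'E'
from h import *
for n in('top','side'):
    im=viewer.camera(n); cv2.imwrite(f'pics/{n}0.png',cv2.resize(im,(800,600),interpolation=cv2.INTER_CUBIC)); cv2.imwrite(f'pics/{n}0raw.png',im)
    p,f,R,t=cam(n); print(n,f,p['k1'],-R.T@t,R.round(2).tolist())
for th in['tin_mouth','tray_end','scraper','knob_top','collar_top','outer_lid','bite0','mug','spice_jar','cutlery_glass','spoon']:
    for n in('top','side'):
        print(th,n,[(np.round(d['position'],3).tolist(),round(d['score'],2)) for d in finder.find_in(n,th)][:6])
o=manip.get_obs();print(o)
E
```

```text
top 423.0510273804982 -0.14707540858348886 [0.37315648 0.12845356 1.36002541] [[-0.02, -1.0, 0.0], [-1.0, 0.02, -0.1], [0.1, -0.01, -1.0]]
side 456.8400591364571 -0.11332366970276643 [-0.78478246  0.01806309  1.10916783] [[0.09, -1.0, 0.02], [-0.62, -0.08, -0.78], [0.78, 0.06, -0.63]]
tin_mouth top [([0.571, 0.022, 0.077], 0.85), ([0.519, -0.327, 0.044], 0.72)]
tin_mouth side [([0.518, 0.089, 0.083], 0.66)]
tray_end top [([0.565, 0.019, 0.082], 0.85)]
tray_end side [([0.519, 0.099, 0.079], 0.85)]
scraper top [([0.386, 0.492, 0.059], 0.71), ([0.264, 0.418, 0.069], 0.71), ([0.376, 0.632, 0.062], 0.64), ([0.473, 0.404, 0.065], 0.57)]
scraper side [([0.465, 0.405, 0.039], 0.86), ([0.25, 0.424, 0.04], 0.66), ([0.374, 0.642, 0.041], 0.63), ([0.364, 0.495, 0.037], 0.56)]
knob_top top [([0.518, -0.327, 0.043], 0.43)]
knob_top side [([0.519, -0.328, 0.052], 0.66)]
collar_top top [([0.525, 0.117, 0.102], 0.63), ([0.521, -0.327, 0.016], 0.62)]
collar_top side [([0.506, -0.325, 0.017], 0.6)]
outer_lid top [([0.521, -0.322, 0.02], 0.91)]
outer_lid side [([0.501, -0.324, 0.018], 0.72)]
bite0 top [
[... 849 characters left out ...]
,  0.33220329, -0.06471531,  1.4601121 ,  0.02159579,
        1.34988899, -0.08848656]), 'joint_velocities': array([-5.38446791e-05, -1.38849063e-03, -1.82912660e-03, -4.50190698e-05,
        3.47861436e-05,  1.22477415e-03,  1.76658553e-04]), 'tau': array([-1.10984270e-04, -6.25241518e+01,  4.88414615e-02, -3.91832471e+01,
        1.63076859e-02,  1.81058724e-03,  4.00133865e-05]), 'position': array([ 0.27456219, -0.56146799,  0.40472972]), 'ee_rot': array([9.74255001e-01, 2.25448867e-01, 2.29431847e-05, 3.65393225e-05]), 'ft_force': array([ 0.22415704, -0.42538922,  0.99145605]), 'torque': array([-0.00540882,  0.01991904, -0.06099239]), 'grasp_force': 0.0, 'grip_width': 0.9987107662423517}
```

View pics/top0.png

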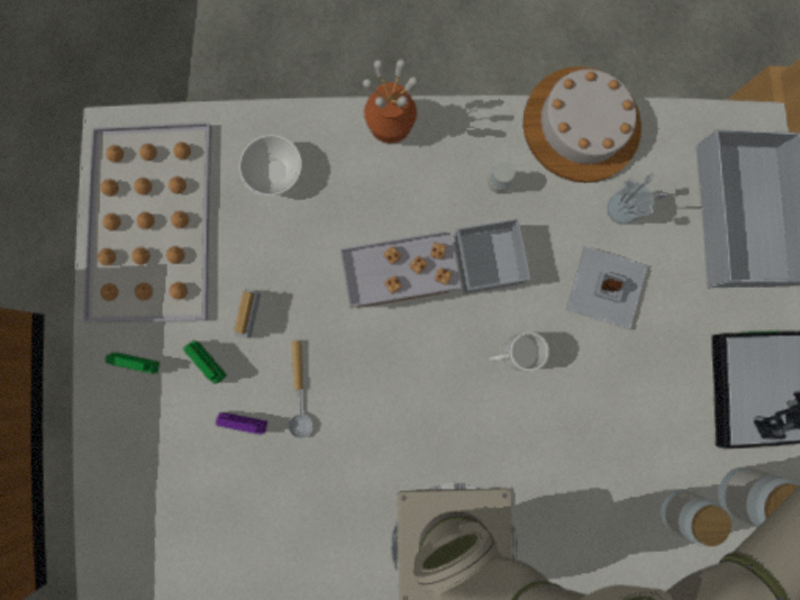

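View pics/side0.png

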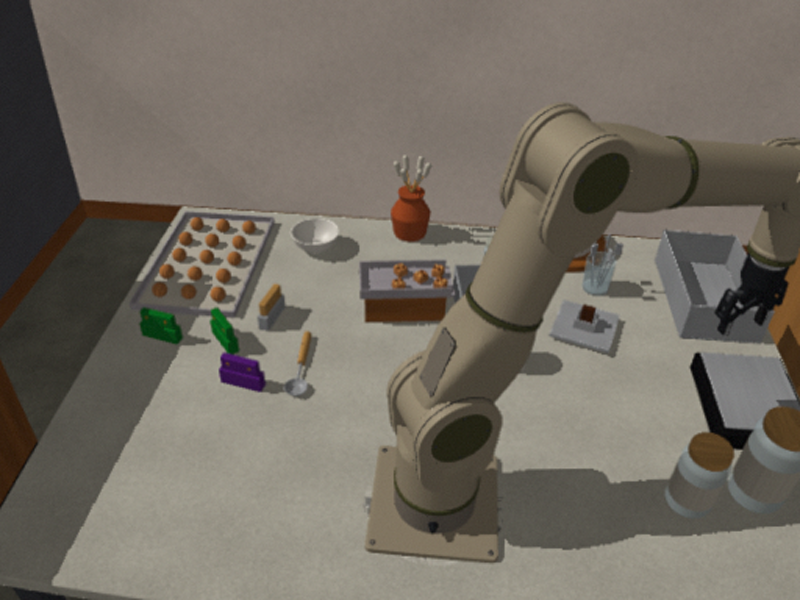

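Candidates for the scraper (top view, 800x600): green (133,362), green (205,362), purple (241,423), and wood-on-steel (245,313). The last one has a wooden grip on a steel foot, so it fits the description. I'll confirm it in an enlarged crop, together with the tin and lids.

Run:
```python
from h import *
im=cv2.imread('pics/top0raw.png')
def crop(x,y,w,h,s): return cv2.resize(im[y:y+h,x:x+w],(w*s,h*s),interpolation=cv2.INTER_CUBIC)
C=np.zeros((600,800,3),np.uint8)
C[:325,:650]=crop(215,135,130,65,5)
C[330:600,:240]=crop(140,177,40,45,6)
C[330:594,250:558]=crop(359,152,56,48,5.5.__int__() if 0 else 5)[:264,:308] if 0 else cv2.resize(im[152:212,355:425],(308,264),interpolation=cv2.INTER_CUBIC)
cv2.imwrite('pics/c1.png',C)
```

```text
(no output)
```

View pics/c1.png

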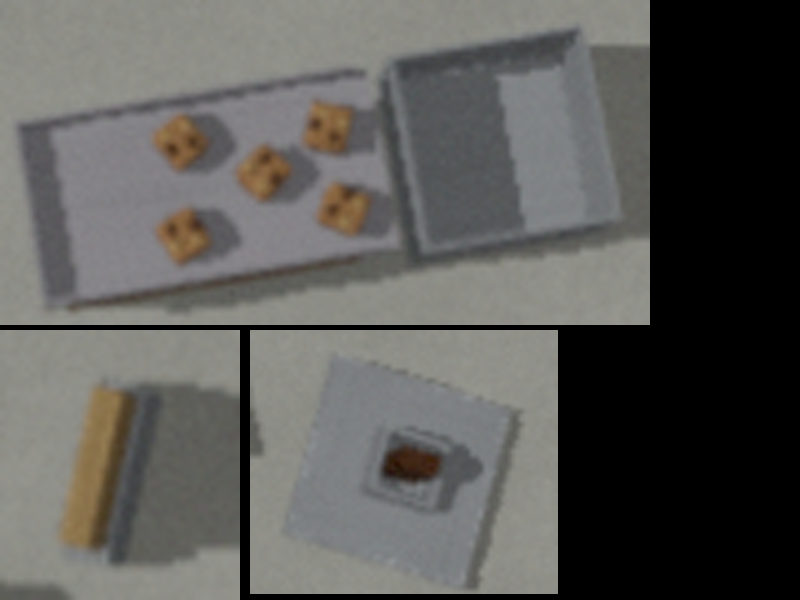

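The crop shows the wood-on-steel scraper at raw pixel about (155,202), so that is the right one. The tin is at raw (315,163), its tray extends left to x≈218, and the lid with its dark knob is at raw (390,182).

```bash
cat >> h.py <<'E'
from scipy.optimize import least_squares
def fit(n,uv,pts,z,x0):
    pts=np.array(pts,float)
    def f(q):
        c,s=np.cos(q[2]),np.sin(q[2]); P=pts[:,:2]@np.array([[c,s],[-s,c]])+q[:2]
        return (proj(n,np.c_[P,pts[:,2]+z])-uv).ravel()
    r=least_squares(f,x0); return r.x,np.sqrt((r.fun**2).mean())
E
python3 - <<'E'
from h import *
def raw(p,s,off,m=(0,0)): return (np.array(p,float)-m+.5)/s-.5+np.array(off)
a=.062
# tin: TL=(+x,+y), TR=(+x,-y), BR=(-x,-y), BL=(-x,+y)
tinuv=raw([(384,60),(580,28),(620,220),(416,252)],5,(215,135))
q=[(a,a,0),(a,-a,0),(-a,-a,0),(-a,a,0)]
print('tin4',fit('top',tinuv,q,.08,[.55,-.05,.1]))
t2=raw([(384,60),(580,28),(620,220),(416,252),(18,125),(45,308),(362,71)],5,(215,135))
w=.054
q2=q+[(w+.001,.294,.021),(-w-.001,.294,.021),(w+.001,.085,.021)]
print('tin+tray',fit('top',t2,q2,.08,[.55,-.05,.1]))
l=.07
luv=raw([(335,355),(520,408),(472,588),(285,535)],4.4,(355,152),(250,330))
print('lid',fit('top',luv,[(l,l,0),(l,-l,0),(-l,-l,0),(-l,l,0)],.019,[.52,-.32,0]))
kuv=raw([(410,464)],4.4,(355,152),(250,330)); print('knob',at('top',kuv,.068))
cuv=raw([(383,425),(452,442),(434,508),(367,490)],4.4,(355,152),(250,330))
b=.025
print('collar',fit('top',cuv,[(b,b,0),(b,-b,0),(-b,-b,0),(-b,b,0)],.043,[.52,-.32,0]))
suv=raw([(95,385),(122,388),(92,548),(62,543)],6,(140,177),(0,330))
print('scr',fit('top',suv,[(.042,.009,0),(.042,-.009,0),(-.042,-.009,0),(-.042,.009,0)],.074,[.47,.4,0]))
p=finder
E
```

```text
tin4 (array([ 0.58460408, -0.08013953,  0.14664867]), np.float64(0.4499558827884127))
tin+tray (array([ 0.58411041, -0.08198673,  0.15264107]), np.float64(0.6719489845576158))
lid (array([ 0.52204761, -0.33403015, -0.30584297]), np.float64(0.7691113538724996))
knob [[ 0.52156184 -0.32189508  0.068     ]]
collar (array([ 0.52284747, -0.32986172, -0.28709847]), np.float64(0.324927578356262))
scr (array([ 0.48011297,  0.41219979, -0.19346367]), np.float64(0.3848524073660972))
```

```bash
cat >> h.py <<'E'
def state():
    o=manip.get_obs(); q=o['ee_rot']; from scipy.spatial.transform import Rotation as Ro
    M=Ro.from_quat(q).as_matrix(); return np.array(o['position']),np.arctan2(M[1,0],M[0,0]),M,o
def plan(wps,step=48.,maxspin=.15,start=None):
    """wps: (x,y,z,psi). prints rows in rounded mm, axes tracked with the rounded values"""
    if start is None: p,psi,M,o=state()
    else: p,psi=start
    p=p*1000; rows=[]
    for w in wps:
        st=w[4] if len(w)>4 else step
        T=np.array(w[:3])*1000; dpsi=(w[3]-psi+np.pi)%(2*np.pi)-np.pi
        if len(w)>5: dpsi=w[3]-psi
        n=int(max(np.ceil(np.linalg.norm(T-p)/st-1e-9),np.ceil(abs(dpsi)/maxspin-1e-9),1))
        for i in range(n):
            d=(T-p)/(n-i); s=round(-dpsi/(n-i),3); 
            c,sn=np.cos(psi),np.sin(psi)
            r=np.round([d[0]*c+d[1]*sn,d[0]*sn-d[1]*c,-d[2]],1)
            p=p+np.array([r[0]*c+r[1]*sn,r[0]*sn-r[1]*c,-r[2]]); psi-=s; dpsi+=s
            rows.append({"dp":[float(v) for v in r],"spin":float(s)})
    for i in range(0,len(rows),5): print(json.dumps(rows[i:i+5]).replace(' ',''))
    return p/1000,psi
E
python3 - <<'E'
from h import *
print(state()[:2])
plan([(.50,-.25,.40,1.3),(.56,.1,.38,2.2),(.48,.412,.31,2.95)])
E
```

```text
(array([ 0.27456219, -0.56146799,  0.40472972]), np.float64(0.4548074813821842))
[{"dp":[37.7,-20.1,0.5],"spin":-0.094},{"dp":[39.4,-16.5,0.5],"spin":-0.094},{"dp":[40.8,-12.7,0.5],"spin":-0.094},{"dp":[41.8,-8.8,0.5],"spin":-0.094},{"dp":[42.4,-4.8,0.5],"spin":-0.094}]
[{"dp":[42.7,-0.8,0.6],"spin":-0.094},{"dp":[42.6,3.2,0.5],"spin":-0.094},{"dp":[42.1,7.2,0.6],"spin":-0.094},{"dp":[41.3,11.1,0.5],"spin":-0.093},{"dp":[44.2,-4.5,2.5],"spin":-0.113}]
[{"dp":[44.4,0.5,2.5],"spin":-0.112},{"dp":[44.0,5.5,2.5],"spin":-0.113},{"dp":[43.2,10.4,2.5],"spin":-0.112},{"dp":[41.7,15.2,2.5],"spin":-0.113},{"dp":[39.7,19.8,2.5],"spin":-0.112}]
[{"dp":[37.3,24.1,2.5],"spin":-0.113},{"dp":[34.4,28.1,2.5],"spin":-0.112},{"dp":[42.8,17.0,10.0],"spin":-0.107},{"dp":[40.7,21.4,10.0],"spin":-0.107},{"dp":[38.2,25.7,10.0],"spin":-0.107}]
[{"dp":[35.2,29.6,10.0],"spin":-0.107},{"dp":[31.8,33.2,10.0],"spin":-0.107},{"dp":[28.1,36.4,10.0],"spin":-0.108},{"dp":[24.1,39.2,10.0],"spin":-0.107}]
```

Call:
arm_command(
  plan=[
    {"dp": [38,-20,0.5],"spin": -0.094},
    {"dp": [39,-16.5,0.5],"spin": -0.094},
    {"dp": [41,-13,0.5],"spin": -0.094},
    {"dp": [42,-9,0.5],"spin": -0.094},
    {"dp": [42,-5,0.5],"spin": -0.094},
  ],
  grip=-1,
  newtons=60,
)

```text
clock: 1.7
position: [0.4001, -0.3865, 0.4024]
ee_rot: [0.894, 0.448, 0.0, 0.0]
ft_force: [0.6, -0.1, 0.5]
grip_width: 0.999
grasp_force: 0.0
```

Call:
arm_command(
  plan=[
    {"dp": [43,-1,0.5],"spin": -0.094},
    {"dp": [43,3,0.5],"spin": -0.094},
    {"dp": [42,7,0.5],"spin": -0.094},
    {"dp": [41,11,0.5],"spin": -0.093},
    {"dp": [44,-4.5,2.5],"spin": -0.113},
  ],
)

```text
clock: 2.2
position: [0.5081, -0.2044, 0.3978]
ee_rot: [0.759, 0.651, 0.0, 0.0]
ft_force: [0.3, -0.1, -0.4]
grip_width: 0.997
grasp_force: 0.0
```

Call:
arm_command(
  plan=[
    {"dp": [44,0.5,2.5],"spin": -0.112},
    {"dp": [44,5.5,2.5],"spin": -0.113},
    {"dp": [43,10.5,2.5],"spin": -0.112},
    {"dp": [42,15,2.5],"spin": -0.113},
    {"dp": [40,20,2.5],"spin": -0.112},
  ],
)

```text
clock: 2.7
position: [0.5441, 0.0149, 0.3854]
ee_rot: [0.549, 0.836, 0.0, 0.0]
ft_force: [0.8, -0.6, -0.8]
grip_width: 0.998
grasp_force: 0.0
```

Call:
arm_command(
  plan=[
    {"dp": [37,24,2.5],"spin": -0.113},
    {"dp": [34,28,2.5],"spin": -0.112},
    {"dp": [43,17,10],"spin": -0.107},
    {"dp": [41,21.5,10],"spin": -0.107},
    {"dp": [38,25.5,10],"spin": -0.107},
  ],
)

```text
clock: 3.2
position: [0.524, 0.2356, 0.3501]
ee_rot: [0.304, 0.953, 0.0, 0.0]
ft_force: [0.8, -0.0, 0.1]
grip_width: 1.001
grasp_force: 0.0
```

Call:
arm_command(
  plan=[
    {"dp": [35,29.5,10],"spin": -0.107},
    {"dp": [32,33,10],"spin": -0.107},
    {"dp": [28,36.5,10],"spin": -0.108},
    {"dp": [24,39,10],"spin": -0.107},
    {"dp": [0,0,0],"spin": 0},
  ],
)

```text
clock: 3.7
position: [0.4744, 0.4175, 0.3089]
ee_rot: [0.089, 0.996, 0.001, -0.002]
ft_force: [-0.3, -0.8, 0.6]
grip_width: 0.999
grasp_force: 0.0
```

Run:
```python
from h import *
print(state()[:2],state()[3]['joint_pos'].round(2),state()[3]['clock'])
im=viewer.camera('top');cv2.imwrite('pics/t2.png',im)
si=viewer.camera('side');cv2.imwrite('pics/s2.png',si)
C=np.zeros((600,800,3),np.uint8)
C[:,:400]=cv2.resize(im[160:250,130:190],(400,600),interpolation=cv2.INTER_CUBIC)
C[:,400:]=cv2.resize(si[150:240,150:210],(400,600),interpolation=cv2.INTER_CUBIC)
cv2.imwrite('pics/c2.png',C)
print(proj('side',[(.48,.412,0),(.48,.412,.074)]))
print(proj('top',[(.48,.412,0),(.48,.412,.074)]))
```

```text
(array([0.4744421 , 0.41749868, 0.30888266]), np.float64(2.9623765986409465)) [-0.15  0.57 -0.88  1.52  0.45  1.26  0.3 ] 3.7
[[173.648698   202.07966687]
 [171.86278944 186.57859498]]
[[160.05289133 201.06082415]
 [155.09423164 199.25090579]]
```

View pics/c2.png

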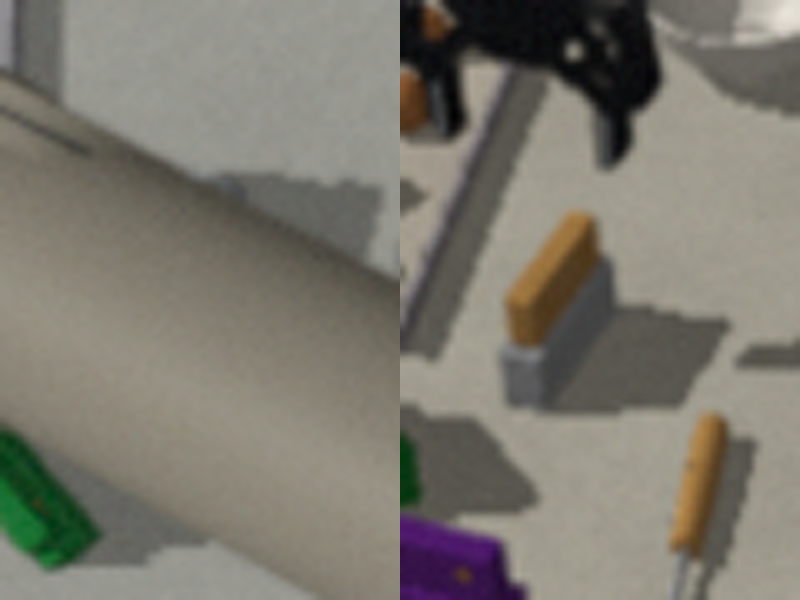

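The side crop shows the wood-on-steel scraper standing clear at raw (171,187), with the open gripper above it. I'll cross-check its position from this view.

Run:
```python
from h import *
uv=(np.array([(508,298),(537,318),(597,232),(574,212)],float)-(400,0)+.5)/6.667-.5+150
a,b=.042,.009
print(fit('side',uv,[(-a,b,0),(-a,-b,0),(a,-b,0),(a,b,0)],.074,[.48,.41,-.19]))
plan([(.478,.411,.217,2.95,20)])
```

```text
(array([ 0.46563613,  0.40527427, -0.21108833]), np.float64(0.83254492960684))
[{"dp":[-0.0,-0.3,18.5],"spin":0.0},{"dp":[-0.0,-0.4,18.5],"spin":0.0},{"dp":[-0.1,-0.3,18.6],"spin":0.001},{"dp":[-0.0,-0.4,18.5],"spin":0.0},{"dp":[-0.1,-0.3,18.6],"spin":0.001}]
```

Call:
arm_command(
  plan=[
    {"dp": [1,-0.5,18.5],"spin": 0.004},
    {"dp": [1,-0.5,18.5],"spin": 0.004},
    {"dp": [1,-0.5,18.5],"spin": 0},
    {"dp": [1,-0.5,18.5],"spin": 0},
    {"dp": [0,-0.5,18.5],"spin": 0},
  ],
)

```text
clock: 4.3
position: [0.4758, 0.4085, 0.2173]
ee_rot: [0.101, 0.995, -0.0, 0.001]
ft_force: [-0.7, -0.7, -0.2]
grip_width: 0.997
grasp_force: 0.0
```

Call:
arm_command(
  plan=[
    {"dp": [0,0,0],"spin": 0},
    {"dp": [0,0,0],"spin": 0},
    {"dp": [0,0,0],"spin": 0},
    {"dp": [0,0,0],"spin": 0},
    {"dp": [0,0,0],"spin": 0},
  ],
  grip=1,
)

```text
clock: 4.8
position: [0.4747, 0.4102, 0.2186]
ee_rot: [0.1, 0.995, 0.0, 0.001]
ft_force: [-1.0, -1.2, 5.8]
grip_width: 0.206
grasp_force: 62.5
```

Call:
arm_command(
  plan=[
    {"dp": [0,0,0],"spin": 0},
    {"dp": [0,0,0],"spin": 0},
    {"dp": [0,0,0],"spin": 0},
  ],
)

```text
clock: 5.1
position: [0.4747, 0.4103, 0.2185]
ee_rot: [0.1, 0.995, 0.0, 0.001]
ft_force: [-0.1, 0.4, 7.0]
grip_width: 0.199
grasp_force: 62.6
```

Run:
```python
from h import *
s=state();print(s[:2],s[3]['grip_width'],s[3]['grasp_force'],s[3]['ft_force'],s[3]['clock'])
ty=.1505
# approx tray start: centre y=+270 in tin frame
c,sn=np.cos(ty),np.sin(ty); t=np.array([.584,-.081]); e=t+.27*np.array([-sn,c]); print('trayend',e)
plan([(s[0][0],s[0][1],.34,s[1],35),(e[0],e[1],.34,np.pi+ty,40)])
```

```text
(array([0.47470633, 0.4102792 , 0.21853816]), np.float64(2.9418580642642844)) 0.19909244565549503 62.55605220794678 [-0.08058458  0.4020464   7.0295054 ] 5.1
trayend [0.54351823 0.18594798]
[{"dp":[0.0,0.0,-30.4],"spin":-0.0},{"dp":[0.0,0.0,-30.4],"spin":-0.0},{"dp":[0.0,0.0,-30.3],"spin":-0.0},{"dp":[0.0,0.0,-30.4],"spin":-0.0},{"dp":[-18.7,-34.4,0.0],"spin":-0.058}]
[{"dp":[-16.6,-35.4,0.0],"spin":-0.058},{"dp":[-14.6,-36.3,0.0],"spin":-0.059},{"dp":[-12.4,-37.1,0.0],"spin":-0.058},{"dp":[-10.2,-37.7,0.0],"spin":-0.059},{"dp":[-7.9,-38.3,0.0],"spin":-0.058}]
```

Call:
arm_command(
  plan=[
    {"dp": [0,0,-25],"spin": 0},
    {"dp": [0,0,-32],"spin": 0},
    {"dp": [0,0,-32],"spin": 0},
    {"dp": [0,0,-32],"spin": 0},
    {"dp": [-19,-34,0],"spin": -0.058},
  ],
)

```text
clock: 5.6
position: [0.4833, 0.3782, 0.3435]
ee_rot: [0.066, 0.998, 0.004, 0.001]
ft_force: [0.4, 1.1, -2.7]
grip_width: 0.197
grasp_force: 61.6
```

Call:
arm_command(
  plan=[
    {"dp": [-17,-35,0],"spin": -0.058},
    {"dp": [-15,-36,0],"spin": -0.059},
    {"dp": [-12,-37,0],"spin": -0.058},
    {"dp": [-10,-38,0],"spin": -0.059},
    {"dp": [-8,-38,0],"spin": -0.058},
  ],
)

```text
clock: 6.1
position: [0.544, 0.1849, 0.3383]
ee_rot: [-0.076, 0.997, -0.0, -0.0]
ft_force: [1.1, -0.1, -2.0]
grip_width: 0.199
grasp_force: 61.6
```

Call:
arm_command(
  plan=[
    {"dp": [0,0,0],"spin": 0},
    {"dp": [0,0,0],"spin": 0},
  ],
)

```text
clock: 6.3
position: [0.5442, 0.1855, 0.3383]
ee_rot: [-0.074, 0.997, -0.0, -0.0]
ft_force: [0.4, 1.5, -3.0]
grip_width: 0.202
grasp_force: 61.5
```

Run:
```python
from h import *
s=state();print(s[:2],s[3]['grip_width'],s[3]['grasp_force'],s[3]['ft_force'],s[3]['joint_pos'].round(2))
im=viewer.camera('top');cv2.imwrite('pics/t3.png',im)
si=viewer.camera('side');cv2.imwrite('pics/s3.png',si)
C=np.zeros((600,800,3),np.uint8)
C[:300]=cv2.resize(im[135:204,200:384],(800,300),interpolation=cv2.INTER_CUBIC)
C[300:]=cv2.resize(si[140:215,200:400],(800,300),interpolation=cv2.INTER_CUBIC)
cv2.imwrite('pics/c3.png',C)
```

```text
(array([0.54422644, 0.18546893, 0.33826375]), np.float64(-2.994208367729961)) 0.20235330227155435 61.520283222198486 [ 0.39240872  1.50599703 -2.98161493] [ 0.36  0.43 -0.96  1.64  0.37  1.26  1.05]
```

View pics/c3.png

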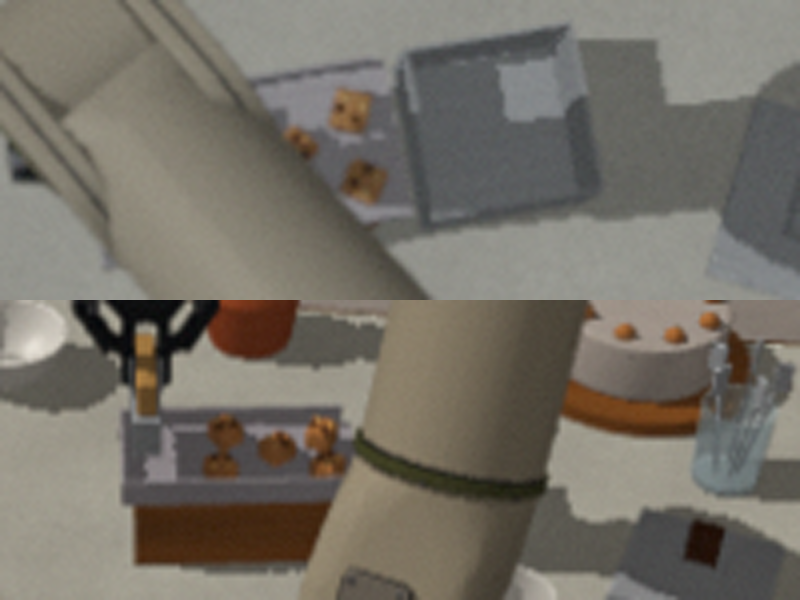

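The scraper hangs upright in the gripper, just above the closed end of the tray (side crop near (147,380)), and all five pieces are untouched. I'll check the tray's corners in the side view against the tin pose from the top view.

Run:
```python
from h import *
q=np.array([.5841,-.081,.1505]);c,s=np.cos(q[2]),np.sin(q[2])
P=np.array([(-.055,.294,.021),(.055,.294,.021),(.055,.085,.021),(.054,.293,.021)])
W=np.c_[P[:,:2]@np.array([[c,s],[-s,c]])+q[:2],P[:,2]+.08]
print(((proj('side',W)-(200,140))*4+(0,300)).round(1))
print('scraper foot near-bottom, with current pose', ((proj('side',[(0.544-.048,.1855-.006,.120),(0.544+.048,.1855,.194)])-(200,140))*4+(0,300)).round(1))
uv=(np.array([(122,487),(125,408),(340,407)],float)-(0,300)+.5)/4-.5+(200,140)
print(fit('side',uv,P[:3],.08,q))
uvt=(np.array([(403,62),(568,28),(600,192),(425,228)],float)+.5)/4.348-.5+(200,135)
a=.062
print(fit('top',uvt,[(a,a,0),(a,-a,0),(-a,-a,0),(-a,a,0)],.08,q))
e=q[:2]+.27*np.array([-s,c])
plan([(.544,.186,.3045,np.pi+q[2],20)])
```

```text
[[117.5 476.4]
 [115.6 404.1]
 [336.8 400.5]
 [116.7 404.7]]
scraper foot near-bottom, with current pose [[143.2 454.3]
 [149.6 324.9]]
(array([ 0.57593021, -0.08573882,  0.14947298]), np.float64(0.6849611593598973))
(array([ 0.58044498, -0.07930927,  0.15794377]), np.float64(0.8899065831193307))
[{"dp":[-0.2,-0.9,17.0],"spin":0.0},{"dp":[-0.1,-0.8,17.1],"spin":0.001}]
```

Call:
arm_command(
  plan=[
    {"dp": [0,-0.5,7],"spin": 0},
    {"dp": [0,0,7],"spin": 0},
    {"dp": [0,0,0],"spin": 0},
  ],
)

```text
clock: 6.7
position: [0.5435, 0.1866, 0.3232]
ee_rot: [-0.076, 0.997, -0.0, -0.001]
ft_force: [-0.1, -0.3, -3.5]
grip_width: 0.202
grasp_force: 61.4
```

Run:
```python
from h import *
s=state();print(s[:2])
si=viewer.camera('side');cv2.imwrite('pics/s4.png',si)
cv2.imwrite('pics/c4.png',cv2.resize(si[155:215,220:300],(800,600),interpolation=cv2.INTER_CUBIC))
def show(n,X): print(n,((proj('side',X)-(220,155))*10+4.5).round(0).tolist())
c,sn=np.cos(s[1]-np.pi),np.sin(s[1]-np.pi)
F=np.array([(x,y,z) for z in(0,.04) for x in(-.048,.048) for y in(-.013,.013)])
p=s[0]; R=np.array([[c,sn],[-sn,c]])
show('foot',np.c_[F[:,:2]@R+p[:2],F[:,2]+p[2]-.2185])
G=np.array([(x,y,z) for z in(.074,) for x in(-.042,.042) for y in(-.009,.009)])
show('grip',np.c_[G[:,:2]@R+p[:2],G[:,2]+p[2]-.2185])
```

```text
(array([0.54352032, 0.1865539 , 0.32320854]), np.float64(-2.9903373674487823))
foot [[200.0, 273.0], [127.0, 275.0], [191.0, 116.0], [121.0, 117.0], [200.0, 184.0], [126.0, 185.0], [191.0, 28.0], [121.0, 29.0]]
grip [[188.0, 96.0], [136.0, 96.0], [181.0, -39.0], [131.0, -38.0]]
```

View pics/c4.png

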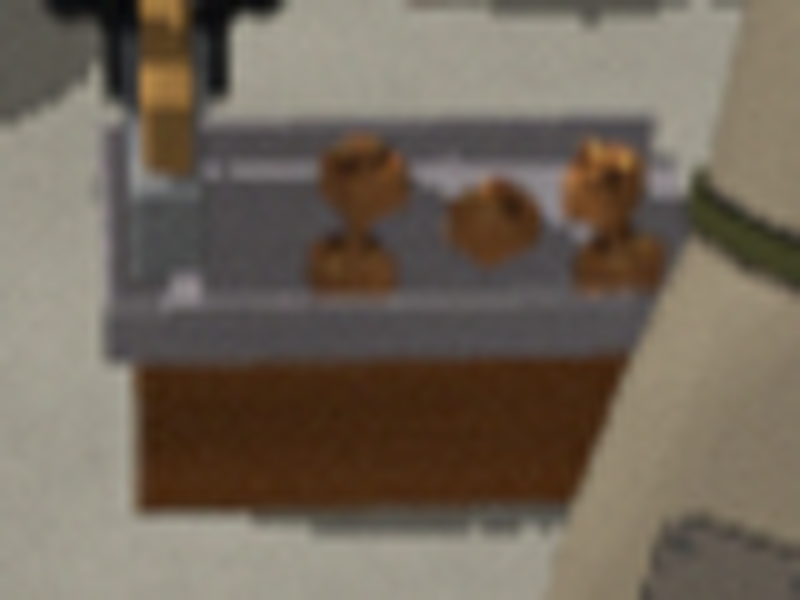

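Call:
arm_command(
  plan=[
    {"dp": [1.9,-2.7,3],"spin": 0},
    {"dp": [0,0,5],"spin": 0},
    {"dp": [0,0,5],"spin": 0},
    {"dp": [0,0,4],"spin": 0},
  ],
)

```text
clock: 7.15
position: [0.5425, 0.1831, 0.3071]
ee_rot: [-0.075, 0.997, -0.0, -0.0]
ft_force: [0.3, 0.6, -3.1]
grip_width: 0.201
grasp_force: 61.5
```

Call:
arm_command(
  plan=[
    {"dp": [0,0,3],"spin": 0},
    {"dp": [0,0,2],"spin": 0},
    {"dp": [0,0,0],"spin": 0},
  ],
)

```text
clock: 7.45
position: [0.5425, 0.1833, 0.3024]
ee_rot: [-0.075, 0.997, -0.0, -0.0]
ft_force: [0.2, 0.4, -1.4]
grip_width: 0.2
grasp_force: 61.5
```

Call:
arm_command(
  plan=[
    {"dp": [0,-8,0.3],"spin": 0},
    {"dp": [0,-14,0],"spin": 0},
    {"dp": [0,-14,0],"spin": 0},
    {"dp": [0,-14,0],"spin": 0},
    {"dp": [0,-14,0],"spin": 0},
  ],
)

```text
clock: 7.95
position: [0.5525, 0.1182, 0.3025]
ee_rot: [-0.074, 0.997, -0.0, 0.0]
ft_force: [-0.2, -0.1, -2.6]
grip_width: 0.201
grasp_force: 61.5
```

Call:
arm_command(
  plan=[
    {"dp": [0,-14,0],"spin": 0},
    {"dp": [0,-14,0],"spin": 0},
    {"dp": [0,-14,0],"spin": 0},
    {"dp": [0,-14,0],"spin": 0},
  ],
)

```text
clock: 8.35
position: [0.5607, 0.0635, 0.3024]
ee_rot: [-0.075, 0.997, 0.0, 0.0]
ft_force: [0.2, 1.2, -2.3]
grip_width: 0.198
grasp_force: 61.6
```

Run:
```python
from h import *
s=state();print(s[:2],s[3]['ft_force'])
im=viewer.camera('top');cv2.imwrite('pics/t5.png',im)
si=viewer.camera('side');cv2.imwrite('pics/s5.png',si)
C=np.zeros((600,800,3),np.uint8)
C[:300]=cv2.resize(im[135:204,200:384],(800,300),interpolation=cv2.INTER_CUBIC)
C[300:]=cv2.resize(si[140:215,200:400],(800,300),interpolation=cv2.INTER_CUBIC)
cv2.imwrite('pics/c5.png',C)
```

```text
(array([0.56068491, 0.06350271, 0.30242928]), np.float64(-2.991336041880255)) [ 0.24063079  1.15118244 -2.34930623]
```

View pics/c5.png

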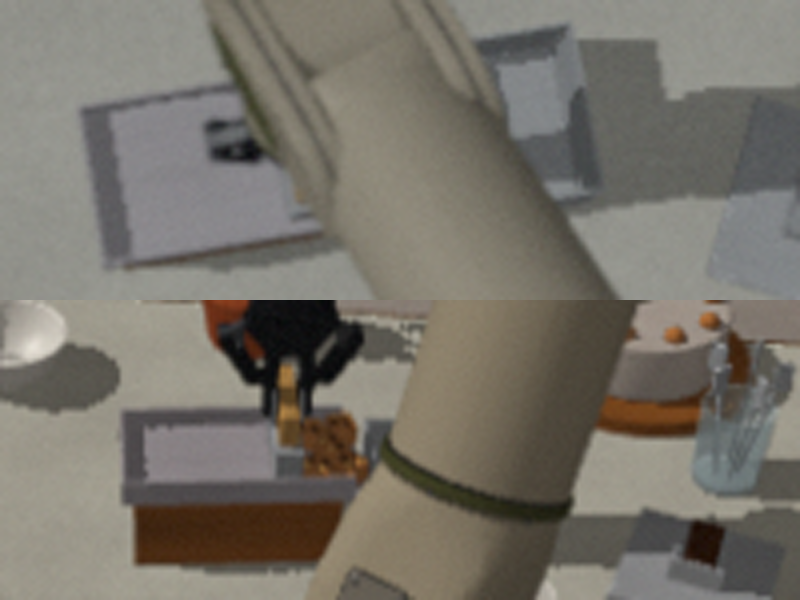

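The scraper is mid-tray with the pieces gathered in front of it (side crop near (335,445)), and the tray behind it is empty. I'll keep pushing.

Call:
arm_command(
  plan=[
    {"dp": [0,-10,0],"spin": 0},
    {"dp": [0,-10,0],"spin": 0},
    {"dp": [0,-10,0],"spin": 0},
    {"dp": [0,-10,0],"spin": 0},
    {"dp": [0,-10,0],"spin": 0},
  ],
)

```text
clock: 8.95
position: [0.5682, 0.0142, 0.3024]
ee_rot: [-0.075, 0.997, -0.0, -0.0]
ft_force: [0.5, 0.2, -3.0]
grip_width: 0.195
grasp_force: 61.5
```

Call:
arm_command(
  plan=[
    {"dp": [0,-10,0],"spin": 0},
    {"dp": [0,-10,0],"spin": 0},
    {"dp": [0,-10,0],"spin": 0},
    {"dp": [0,-10,0],"spin": 0},
    {"dp": [0,-10,0],"spin": 0},
  ],
)

```text
clock: 9.45
position: [0.5756, -0.0352, 0.3024]
ee_rot: [-0.075, 0.997, -0.0, 0.0]
ft_force: [-0.3, -1.0, -3.3]
grip_width: 0.196
grasp_force: 61.6
```

Call:
arm_command(
  plan=[
    {"dp": [0,-4,0],"spin": 0},
    {"dp": [0,0,0],"spin": 0},
    {"dp": [0,0,0],"spin": 0},
    {"dp": [0,0,0],"spin": 0},
  ],
)

```text
clock: 9.85
position: [0.5761, -0.0376, 0.3025]
ee_rot: [-0.075, 0.997, 0.0, 0.0]
ft_force: [0.0, -0.4, -3.7]
grip_width: 0.204
grasp_force: 61.7
```

Run:
```python
from h import *
s=state();print(s[:2],s[3]['ft_force'],s[3]['joint_pos'].round(2))
for n in('top','side'):
    cv2.imwrite(f'pics/{n}6.png',viewer.camera(n))
    print(n,[(np.round(d['position'],3).tolist(),round(d['score'],2)) for d in finder.find_in(n,'bite0')][:8])
# retreat path: up, then to put down at (.48,.33)
p=s[0]; plan([(p[0],p[1],.335,s[1],20),(.55,.15,.36,s[1],45),(.48,.33,.30,3.2,45),(.48,.33,.225,3.2,25)])
```

```text
(array([ 0.57605496, -0.03756564,  0.30247217]), np.float64(-2.990467437078047)) [ 0.02001777 -0.44396237 -3.6664758 ] [ 0.7   0.45 -0.89  1.68  0.37  1.19  1.44]
top [([0.687, -0.382, 0.06], 0.53)]
side []
[{"dp":[-0.0,0.2,-16.3],"spin":-0.0},{"dp":[-0.0,0.1,-16.3],"spin":-0.0},{"dp":[-0.5,37.9,-5.0],"spin":-0.0},{"dp":[-0.5,37.9,-5.0],"spin":-0.0},{"dp":[-0.5,37.9,-5.0],"spin":-0.0}]
[{"dp":[-0.5,37.8,-5.0],"spin":-0.0},{"dp":[-0.4,37.9,-5.0],"spin":-0.0},{"dp":[8.4,37.7,12.0],"spin":0.018},{"dp":[9.1,37.5,12.0],"spin":0.019},{"dp":[9.8,37.4,12.0],"spin":0.018}]
[{"dp":[10.5,37.2,12.0],"spin":0.019},{"dp":[11.2,36.9,12.0],"spin":0.018},{"dp":[0.0,-0.0,18.8],"spin":0.0},{"dp":[0.0,-0.0,18.7],"spin":0.0},{"dp":[0.0,-0.0,18.8],"spin":0.0}]
[{"dp":[0.0,-0.0,18.7],"spin":0.0}]
```

Call:
arm_command(
  plan=[
    {"dp": [0,0,-16],"spin": 0},
    {"dp": [0,0,-16],"spin": 0},
    {"dp": [-0.5,38,-5],"spin": 0},
    {"dp": [-0.5,38,-5],"spin": 0},
    {"dp": [-0.5,38,-5],"spin": 0},
  ],
)

```text
clock: 10.55
position: [0.5604, 0.0761, 0.3516]
ee_rot: [-0.075, 0.997, -0.0, 0.001]
ft_force: [0.9, 0.2, -2.6]
grip_width: 0.198
grasp_force: 61.5
```

Call:
arm_command(
  plan=[
    {"dp": [-0.5,38,-5],"spin": 0},
    {"dp": [-0.5,38,-5],"spin": 0},
    {"dp": [8.5,38,0],"spin": 0.018},
    {"dp": [9,38,0],"spin": 0.019},
  ],
)

```text
clock: 10.95
position: [0.5217, 0.2245, 0.3614]
ee_rot: [-0.056, 0.998, 0.0, 0.001]
ft_force: [-0.5, 0.1, -4.0]
grip_width: 0.203
grasp_force: 61.5
```

Run:
```python
from h import *
s=state();print(s[:2],s[3]['ft_force'],s[3]['joint_pos'].round(2))
im=viewer.camera('top');cv2.imwrite('pics/t7.png',im)
si=viewer.camera('side');cv2.imwrite('pics/s7.png',si)
C=np.zeros((600,800,3),np.uint8)
C[:300]=cv2.resize(im[135:204,200:384],(800,300),interpolation=cv2.INTER_CUBIC)
C[300:]=cv2.resize(si[140:215,200:400],(800,300),interpolation=cv2.INTER_CUBIC)
cv2.imwrite('pics/c7.png',C)
print([(np.round(d['position'],3).tolist(),round(d['score'],2)) for d in finder.find_in('top','bite0')][:8])
plan([(.48,.33,.30,3.2,45),(.48,.33,.221,3.2,25)])
```

```text
(array([0.5216918 , 0.22447953, 0.3613958 ]), np.float64(-3.029240321431506)) [-0.52992267  0.09256697 -4.01379224] [ 0.31  0.4  -0.99  1.64  0.34  1.29  0.95]
[([0.547, -0.05, 0.058], 0.65), ([0.539, -0.082, 0.026], 0.42)]
[{"dp":[9.3,36.0,20.5],"spin":0.02},{"dp":[10.1,35.8,20.5],"spin":0.02},{"dp":[10.7,35.5,20.4],"spin":0.021},{"dp":[0.0,0.0,19.8],"spin":-0.0},{"dp":[0.0,0.0,19.7],"spin":-0.0}]
[{"dp":[0.0,0.0,19.8],"spin":-0.0},{"dp":[0.0,0.0,19.7],"spin":-0.0}]
```

View pics/c7.png

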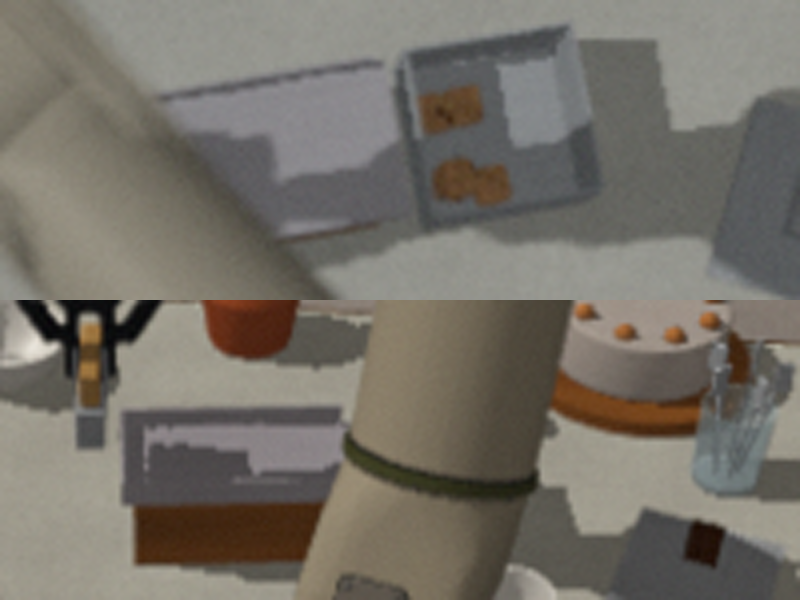

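The tray is empty. Pieces show inside the tin at top-crop (450,108), (455,180) and (490,185), some side by side or stacked. I'll check the count numerically.

Run:
```python
from h import *
def mask(f):
    im=cv2.imread(f); h=cv2.cvtColor(im,cv2.COLOR_BGR2HSV); m=((h[...,0]<20)&(h[...,1]>90)).astype(np.uint8)
    return m,im
for f in('pics/top0raw.png','pics/t7.png'):
    m,im=mask(f); n,l,st,c=cv2.connectedComponentsWithStats(m[135:204,220:345]); print([(s[:5].tolist()) for s in st[1:] if s[4]>15])
m,im=mask('pics/t7.png')
sub=m[135:204,220:345]
for r in range(10,52): print(''.join('#' if v else '.' for v in sub[r,70:105]))
g=cv2.cvtColor(im,cv2.COLOR_BGR2GRAY)[135+16:135+50,220+72:220+102]
for r in g: print(' '.join(f'{v//10:2d}' for v in r))
```

```text
[[56, 21, 9, 9, 67], [26, 23, 10, 11, 65], [43, 30, 10, 10, 69], [59, 37, 10, 10, 66], [27, 42, 10, 10, 68]]
[[77, 20, 14, 10, 108], [80, 37, 17, 10, 131]]
...................................
...................................
...................................
...................................
...................................
...................................
...................................
...................................
...................................
...................................
................####...............
............########...............
.......#############...............
.......#############...............
.......##############..............
.......##############..............
.......##############..............
.......#############...............
........##########.................
........#####......................
...................................
...................................
...................................
...................................
...................................
...................................
........
[... 2927 characters left out ...]
8  7  6  6  6  7  7  7  7  7  7  7  7  7  7  7  7  6  7  8  9  9  9  9
 9  9  9  8  7  7  7  7  6  6  6  7  7  7  7  7  7  7  7  7  7  7  7  7  7  8  8  9  9  9
 9  9  9  8  7  7  7  7  7  6  6  7  7  7  7  7  7  6  7  8  7  7  7  7  7  8  9  9  9  9
 9  9  9  8  7  7  7  8  7  6  6  7  6  6  7  7  8  7  7  8  8  7  7  7  7  8  9  9  9  9
 9  9  9  8  7  7  7  8  8  8  8  8  8  7  8  8  8  7  7  7  7  7  7  8  8  8  9  9  8  8
 9  9  9  9  7  7  7  8  9  9  9  8  9  9  9  8  9  8  7  7  8  7  8  8  8  8  8  7  7  7
 9  9  9  9  7  7  7  8  8  8  9  9  8  9  8  8  8  8  8  8  8  7  7  7  7  7  7  7  8  8
 9  8  9  9  8  7  7  8  8  8  8  8  8  8  8  8  8  7  7  7  8  8  8  8  8  8  8  8  9  9
```

Call:
arm_command(
  plan=[
    {"dp": [3,35,20],"spin": 0.02},
    {"dp": [4,35,20],"spin": 0.02},
    {"dp": [4,35,20],"spin": 0.02},
    {"dp": [0,0,20],"spin": 0},
    {"dp": [0,0,20],"spin": 0},
  ],
)

```text
clock: 11.6
position: [0.5017, 0.327, 0.2598]
ee_rot: [-0.027, 1.0, 0.0, 0.001]
ft_force: [0.2, -0.3, -3.3]
grip_width: 0.202
grasp_force: 61.6
```

Call:
arm_command(
  plan=[
    {"dp": [0,0,20],"spin": 0},
    {"dp": [0,0,10],"spin": 0},
    {"dp": [0,0,5],"spin": 0},
    {"dp": [0,0,0],"spin": 0},
  ],
)

```text
clock: 12.0
position: [0.5019, 0.326, 0.2247]
ee_rot: [-0.026, 1.0, -0.0, 0.0]
ft_force: [-0.5, 0.4, -3.0]
grip_width: 0.198
grasp_force: 61.6
```

Call:
arm_command(
  plan=[
    {"dp": [0,0,2],"spin": 0},
    {"dp": [0,0,2],"spin": 0},
    {"dp": [0,0,1.5],"spin": 0},
    {"dp": [0,0,0],"spin": 0},
  ],
)

```text
clock: 12.4
position: [0.5014, 0.3263, 0.2189]
ee_rot: [-0.027, 1.0, -0.0, 0.0]
ft_force: [0.2, -0.7, -3.5]
grip_width: 0.196
grasp_force: 61.6
```

Call:
arm_command(
  plan=[
    {"dp": [0,0,0],"spin": 0},
    {"dp": [0,0,0],"spin": 0},
    {"dp": [0,0,0],"spin": 0},
    {"dp": [0,0,0],"spin": 0},
    {"dp": [0,0,0],"spin": 0},
  ],
  grip=-1,
)

```text
clock: 12.9
position: [0.5015, 0.3263, 0.219]
ee_rot: [-0.027, 1.0, -0.0, 0.0]
ft_force: [0.1, 0.8, -0.4]
grip_width: 0.998
grasp_force: 0.0
```

Call:
arm_command(
  plan=[
    {"dp": [0,0,-15],"spin": 0},
    {"dp": [0,0,-30],"spin": 0},
    {"dp": [0,0,-40],"spin": 0},
    {"dp": [0,0,-40],"spin": 0},
  ],
)

```text
clock: 13.3
position: [0.501, 0.3264, 0.3463]
ee_rot: [-0.027, 1.0, 0.0, -0.0]
ft_force: [0.4, 0.1, 0.2]
grip_width: 0.998
grasp_force: 0.0
```

Run:
```python
from h import *
s=state();print(s[:2],s[3]['ft_force'],s[3]['joint_pos'].round(2),s[3]['clock'])
si=viewer.camera('side');cv2.imwrite('pics/s8.png',si)
print([(np.round(d['position'],3).tolist(),round(d['score'],2)) for d in finder.find_in('side','scraper')])
plan([(.58,.1,.36,2.4,46),(.57,-.12,.36,1.8,46),(.522,-.3285,.33,1.276,46)])
```

```text
(array([0.50102428, 0.32640646, 0.34630095]), np.float64(-3.0878085605138232)) [0.3860453  0.07669413 0.16181721] [ 0.08  0.48 -0.96  1.57  0.41  1.3   0.69] 13.3
[([0.366, 0.496, 0.042], 0.82), ([0.372, 0.642, 0.041], 0.81), ([0.247, 0.427, 0.04], 0.76), ([0.369, -0.147, 0.052], 0.68), ([0.473, 0.322, 0.044], 0.48), ([0.67, -0.369, 0.069], 0.3)]
[{"dp":[-11.0,-38.6,-1.6],"spin":0.133},{"dp":[-16.0,-36.8,-1.5],"spin":0.132},{"dp":[-20.7,-34.4,-1.6],"spin":0.133},{"dp":[-25.1,-31.4,-1.5],"spin":0.132},{"dp":[-29.0,-27.8,-1.6],"spin":0.133}]
[{"dp":[-32.4,-23.6,-1.5],"spin":0.132},{"dp":[-28.2,-33.8,-0.0],"spin":0.12},{"dp":[-32.1,-30.2,-0.0],"spin":0.12},{"dp":[-35.5,-26.1,-0.0],"spin":0.12},{"dp":[-38.3,-21.7,-0.0],"spin":0.12}]
[{"dp":[-40.7,-16.9,-0.0],"spin":0.12},{"dp":[-38.4,-18.8,6.0],"spin":0.105},{"dp":[-40.2,-14.7,6.0],"spin":0.105},{"dp":[-41.5,-10.4,6.0],"spin":0.105},{"dp":[-42.4,-6.0,6.0],"spin":0.105}]
[{"dp":[-42.8,-1.6,6.0],"spin":0.104}]
```

Run:
```python
from h import *
top=viewer.camera('top');si=viewer.camera('side')
cv2.imwrite('pics/t9.png',top);cv2.imwrite('pics/s9.png',si)
ctr={}
for n,im,zlo in(('top',top,.045),('side',si,.045)):
    c=proj(n,[(.522,-.328,.058)])[0]; x,y=c.astype(int); sub=im[y-12:y+13,x-12:x+13].astype(int)
    d=(sub[...,2]-sub[...,0])  # red - blue
    m=(d>15); w=np.clip(d-8,0,None)*m
    ys,xs=np.nonzero(m); print(n,c.round(1),m.sum(),'cent',xs.mean()+x-12,ys.mean()+y-12,'bb',xs.min()+x-12,xs.max()+x-12,ys.min()+y-12,ys.max()+y-12)
    ctr[n]=np.array([xs.mean()+x-12,ys.mean()+y-12])
def hull(n,x,y,yaw=-.295,sc=40):
    P=np.array([(a,b,z) for a in(-.008,.008) for b in(-.015,.015) for z in(.047,.070)])
    c,s=np.cos(yaw),np.sin(yaw); W=np.c_[P[:,:2]@np.array([[c,s],[-s,c]])+(x,y),P[:,2]]
    h=cv2.convexHull(proj(n,W).astype(np.float32)); M=cv2.moments(h); return np.array([M['m10'],M['m01']])/M['m00'],cv2.contourArea(h)
for use in(['top'],['side'],['top','side']):
    r=least_squares(lambda q:np.concatenate([hull(n,*q)[0]-ctr[n] for n in use]),[.522,-.328],diff_step=1e-3); print(use,r.x,r.fun,[hull(n,*r.x)[1] for n in use])
# lid orange blobs check anywhere new on counter
```

```text
top [391.8 182.3] 75 cent 391.4 181.96 bb 386 398 178 185
side [375.  198.1] 251 cent 375.44223107569724 194.08764940239044 bb 363 387 186 206
['top'] [ 0.52293568 -0.32647413] [-2.34168823e-06  7.69716394e-07] [70.766427914612]
['side'] [ 0.54511776 -0.33217506] [6.35545121e-07 6.64801144e-06] [63.719962420873344]
['top', 'side'] [ 0.52784976 -0.32787576] [ 0.34687435 -1.55132541 -0.63289033  2.8870723 ] [70.91091311187483, 64.70948830642737]
```

Call:
arm_command(
  plan=[
    {"dp": [-11,-39,-1.5],"spin": 0.133},
    {"dp": [-16,-37,-1.5],"spin": 0.132},
    {"dp": [-21,-34,-1.5],"spin": 0.133},
    {"dp": [-25,-31,-1.5],"spin": 0.132},
    {"dp": [-29,-28,-1.5],"spin": 0.133},
  ],
)

```text
clock: 14.0
position: [0.5668, 0.1346, 0.3507]
ee_rot: [0.303, 0.953, -0.0, -0.001]
ft_force: [-0.4, 0.8, -0.6]
grip_width: 1.006
grasp_force: 0.0
```

Call:
arm_command(
  plan=[
    {"dp": [-32,-24,-1.5],"spin": 0.132},
    {"dp": [-28,-34,0],"spin": 0.12},
    {"dp": [-32,-30,0],"spin": 0.12},
    {"dp": [-35,-26,0],"spin": 0.12},
    {"dp": [-38,-22,0],"spin": 0.12},
  ],
)

```text
clock: 14.5
position: [0.5697, -0.0787, 0.3521]
ee_rot: [0.576, 0.818, -0.0, -0.001]
ft_force: [0.5, -0.5, 0.7]
grip_width: 1.001
grasp_force: 0.0
```

Call:
arm_command(
  plan=[
    {"dp": [-41,-17,0],"spin": 0.12},
    {"dp": [-38,-19,0],"spin": 0.105},
    {"dp": [-40,-15,0],"spin": 0.105},
    {"dp": [-41,-10,0],"spin": 0.105},
    {"dp": [-42,-6,0],"spin": 0.105},
  ],
)

```text
clock: 15.0
position: [0.5289, -0.2881, 0.3521]
ee_rot: [0.773, 0.635, -0.0, -0.001]
ft_force: [1.0, -1.1, 0.3]
grip_width: 1.0
grasp_force: 0.0
```

Call:
arm_command(
  plan=[
    {"dp": [-40,-1.5,0],"spin": 0.104},
    {"dp": [0,0,0],"spin": 0},
  ],
)

```text
clock: 15.2
position: [0.5177, -0.332, 0.3514]
ee_rot: [0.807, 0.591, -0.002, -0.0]
ft_force: [-0.4, 0.7, 0.1]
grip_width: 1.003
grasp_force: 0.0
```

Run:
```python
from h import *
s=state();print(s[:2],s[3]['joint_pos'].round(2))
plan([(.5225,-.3275,.26,1.275,25),(.5225,-.3275,.220,1.275,14)])
```

```text
(array([ 0.51765879, -0.33201527,  0.35143262]), np.float64(1.263584347653065)) [ 0.81  0.37 -0.4   1.54  0.15  1.26  0.08]
[{"dp":[1.4,0.8,22.9],"spin":-0.003},{"dp":[1.5,0.8,22.8],"spin":-0.003},{"dp":[1.4,0.8,22.9],"spin":-0.003},{"dp":[1.5,0.9,22.8],"spin":-0.002},{"dp":[-0.0,-0.0,13.3],"spin":-0.0}]
[{"dp":[-0.0,-0.0,13.4],"spin":-0.0},{"dp":[-0.0,-0.0,13.3],"spin":-0.0}]
```

Call:
arm_command(
  plan=[
    {"dp": [1.4,0.8,23],"spin": -0.003},
    {"dp": [1.4,0.8,23],"spin": -0.003},
    {"dp": [1.4,0.8,23],"spin": -0.003},
    {"dp": [1.5,0.8,23],"spin": -0.002},
    {"dp": [0,0,13]},
  ],
)

```text
invalid input at $.plan[4]: expected keys dp, spin
```

Call:
arm_command(
  plan=[
    {"dp": [0,0,13]},
    {"dp": [0,0,13]},
    {"dp": [0,0,0]},
  ],
)

```text
invalid input at $.plan[0]: expected keys dp, spin
```

Call:
arm_command(
  plan=[
    {"dp": [0,0,0]},
    {"dp": [0,0,0]},
    {"dp": [0,0,0]},
    {"dp": [0,0,0]},
    {"dp": [0,0,0]},
  ],
  grip=1,
  newtons=60,
)

```text
invalid input at $.plan[0]: expected keys dp, spin
```

Call:
arm_command(
  plan=[
    {"dp": [0,0,0]},
    {"dp": [0,0,0]},
  ],
)

```text
invalid input at $.plan[0]: expected keys dp, spin
```

Call:
arm_command(
  plan=[
    {"dp": [1.4,0.8,23],"spin": -0.003},
    {"dp": [1.4,0.8,23],"spin": -0.003},
    {"dp": [1.4,0.8,23],"spin": -0.003},
    {"dp": [1.5,0.8,23],"spin": -0.002},
    {"dp": [0,0,13],"spin": 0},
  ],
)

```text
clock: 15.7
position: [0.5249, -0.32, 0.2452]
ee_rot: [0.8, 0.6, -0.001, -0.002]
ft_force: [-0.3, 0.0, -0.6]
grip_width: 0.999
grasp_force: 0.0
```

Call:
arm_command(
  plan=[
    {"dp": [0,0,13],"spin": 0},
    {"dp": [0,0,13],"spin": 0},
    {"dp": [0,0,0],"spin": 0},
  ],
)

```text
clock: 16.0
position: [0.5249, -0.3209, 0.2202]
ee_rot: [0.8, 0.6, -0.0, -0.001]
ft_force: [-0.3, -0.0, 0.2]
grip_width: 1.004
grasp_force: 0.0
```

Call:
arm_command(
  plan=[
    {"dp": [0,0,0],"spin": 0},
    {"dp": [0,0,0],"spin": 0},
    {"dp": [0,0,0],"spin": 0},
    {"dp": [0,0,0],"spin": 0},
    {"dp": [0,0,0],"spin": 0},
  ],
  grip=1,
  newtons=60,
)

```text
clock: 16.5
position: [0.5257, -0.3212, 0.2225]
ee_rot: [0.8, 0.6, 0.0, 0.001]
ft_force: [0.6, -0.8, -3.3]
grip_width: 0.17
grasp_force: 58.7
```

Call:
arm_command(
  plan=[
    {"dp": [0,0,0],"spin": 0},
    {"dp": [0,0,0],"spin": 0},
  ],
)

```text
clock: 16.7
position: [0.5257, -0.3212, 0.2225]
ee_rot: [0.8, 0.6, 0.0, 0.001]
ft_force: [-0.8, -0.5, 5.5]
grip_width: 0.171
grasp_force: 60.4
```

Call:
arm_command(
  plan=[
    {"dp": [0,0,-5],"spin": 0},
    {"dp": [0,0,-10],"spin": 0},
    {"dp": [0,0,-15],"spin": 0},
    {"dp": [0,0,-20],"spin": 0},
    {"dp": [0,0,-20],"spin": 0},
  ],
)

```text
clock: 17.2
position: [0.5254, -0.3209, 0.2935]
ee_rot: [0.8, 0.6, 0.0, -0.0]
ft_force: [0.6, -1.2, -4.9]
grip_width: 0.17
grasp_force: 59.2
```

Call:
arm_command(
  plan=[
    {"dp": [0,0,-25],"spin": 0},
    {"dp": [0,0,-25],"spin": 0},
    {"dp": [0,0,-15],"spin": 0},
    {"dp": [0,0,0],"spin": 0},
    {"dp": [0,0,0],"spin": 0},
  ],
)

```text
clock: 17.7
position: [0.5253, -0.3209, 0.3563]
ee_rot: [0.8, 0.6, -0.0, -0.0]
ft_force: [0.0, 1.2, -5.9]
grip_width: 0.168
grasp_force: 59.4
```

Run:
```python
from h import *
s=state();print(s[:2],s[3]['ft_force'],s[3]['torque'],s[3]['joint_pos'].round(2),s[3]['grip_width'])
print('tilt',s[2][:,2].round(4))
for n in('top','side'):
    cv2.imwrite(f'pics/{n}10.png',viewer.camera(n))
# tin centre (.581,-.083), yaw .151; lid yaw rel psi: knob yaw=psi-pi/2
psi=np.pi/2+.151; off=-.007; tx=np.array([np.cos(psi),np.sin(psi)])
T=np.array([.581,-.083])-off*tx; print(T,psi)
plan([(T[0],T[1],s[0][2],psi,30)])
```

```text
(array([ 0.52525659, -0.32093178,  0.35634597]), np.float64(1.286787662783624)) [ 0.04770004  1.24463421 -5.93552509] [2.91909775e-02 9.47700772e-03 1.42073028e-05] [ 0.8   0.37 -0.41  1.53  0.15  1.27  0.08] 0.1677099067716467
tilt [-6.e-04  2.e-04 -1.e+00]
[ 0.57994701 -0.07607965] 1.7217963267948966
[{"dp":[27.8,-1.8,-0.1],"spin":-0.048},{"dp":[27.9,-0.4,-0.1],"spin":-0.048},{"dp":[27.9,0.9,-0.1],"spin":-0.048},{"dp":[27.8,2.2,-0.1],"spin":-0.048},{"dp":[27.6,3.6,-0.1],"spin":-0.049}]
[{"dp":[27.4,4.9,-0.1],"spin":-0.048},{"dp":[27.2,6.2,-0.1],"spin":-0.049},{"dp":[26.8,7.6,-0.1],"spin":-0.048},{"dp":[26.4,8.8,-0.2],"spin":-0.049}]
```

Call:
arm_command(
  plan=[
    {"dp": [20,-1.3,0],"spin": -0.035},
    {"dp": [28,-1,0],"spin": -0.048},
    {"dp": [28,0.5,0],"spin": -0.048},
    {"dp": [28,2,0],"spin": -0.048},
    {"dp": [28,3,0],"spin": -0.048},
  ],
)

```text
clock: 18.3
position: [0.5546, -0.1884, 0.357]
ee_rot: [0.725, 0.689, 0.0, 0.0]
ft_force: [0.7, -0.4, -5.0]
grip_width: 0.169
grasp_force: 59.2
```

Call:
arm_command(
  plan=[
    {"dp": [27,4.5,0],"spin": -0.048},
    {"dp": [27,6,0],"spin": -0.048},
    {"dp": [27,7,0],"spin": -0.048},
    {"dp": [27,8.5,0],"spin": -0.048},
    {"dp": [7,2,0],"spin": -0.016},
  ],
)

```text
clock: 18.8
position: [0.5799, -0.0706, 0.3572]
ee_rot: [0.648, 0.761, 0.001, -0.0]
ft_force: [-0.4, 0.9, -4.0]
grip_width: 0.17
grasp_force: 59.4
```

Call:
arm_command(
  plan=[
    {"dp": [0,0,9],"spin": 0},
    {"dp": [0,0,9],"spin": 0},
    {"dp": [0,0,9],"spin": 0},
    {"dp": [0,0,0],"spin": 0},
    {"dp": [0,0,0],"spin": 0},
  ],
)

```text
clock: 19.3
position: [0.5792, -0.0768, 0.3295]
ee_rot: [0.652, 0.758, -0.0, -0.0]
ft_force: [0.3, -0.6, -3.5]
grip_width: 0.167
grasp_force: 59.2
```

Run:
```python
from h import *
s=state();print(s[:2],s[3]['ft_force'],s[3]['torque'])
top=viewer.camera('top');si=viewer.camera('side')
cv2.imwrite('pics/t11.png',top);cv2.imwrite('pics/s11.png',si)
C=np.zeros((600,800,3),np.uint8)
C[:,:400]=cv2.resize(top[135:204,287:333],(400,600),interpolation=cv2.INTER_CUBIC)
C[:,400:]=cv2.resize(si[140:215,280:330],(400,600),interpolation=cv2.INTER_CUBIC)
C=np.zeros((600,800,3),np.uint8)
C[:300]=cv2.resize(top[130:196,264:440],(800,300),interpolation=cv2.INTER_CUBIC)
C[300:]=cv2.resize(si[140:206,240:416],(800,300),interpolation=cv2.INTER_CUBIC)
cv2.imwrite('pics/c11.png',C)
```

```text
(array([ 0.57924732, -0.07683998,  0.32950095]), np.float64(1.7205982623494078)) [ 0.2536952  -0.63588555 -3.5110685 ] [ 0.01305761 -0.02155925 -0.01316293]
```

View pics/c11.png

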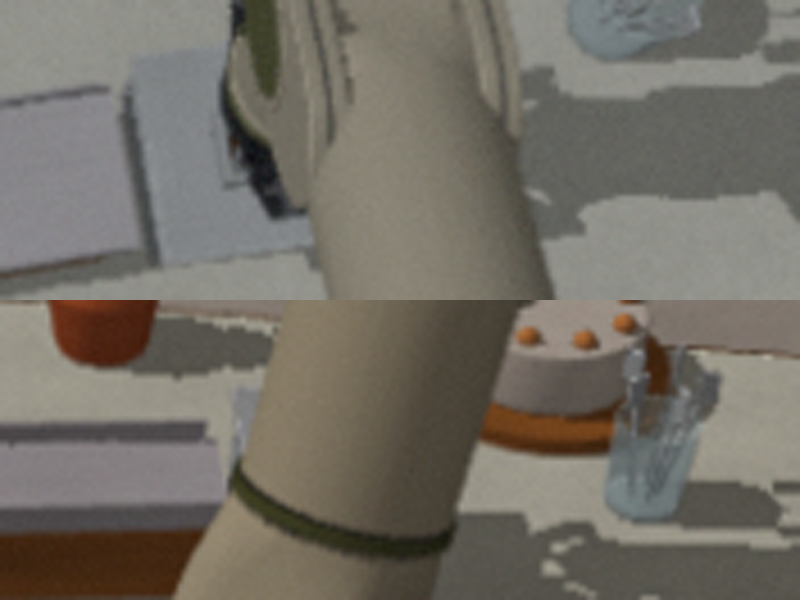

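Run:
```python
from h import *
s=state(); yaw=s[1]-np.pi/2; l=.07
tx=np.array([np.cos(s[1]),np.sin(s[1])]); c0=s[0][:2]-.0075*tx; print('expected lid centre',c0,yaw)
P=np.array([(l,l,0),(-l,l,0),(-l,-l,0)]); c,sn=np.cos(yaw),np.sin(yaw)
W=np.c_[P[:,:2]@np.array([[c,sn],[-sn,c]])+c0,P[:,2]+.126]
print(((proj('top',W)-(264,130)+.5)*4.545-.5).round(1))
uv=(np.array([(131,62),(157,266)],float)+.5)/4.545-.5+(264,130)
print('lid obs',fit('top',uv,P[:2],.126,[*c0,yaw]))
# tin corner lines re-fit from bright rim in t7 frame: tray right end corners observed here (108,88) top wall end
q=[.5824,-.0805,.151]
for Q in([.5824,-.0805,.151],[.581,-.083,.151]):
    c,sn=np.cos(Q[2]),np.sin(Q[2]); P=np.array([(.055,.085,.021),(-.055,.085,.021),(.054,.076,.001),(-.054,.076,.001)])
    W=np.c_[P[:,:2]@np.array([[c,sn],[-sn,c]])+Q[:2],P[:,2]+.08]; print(((proj('top',W)-(264,130)+.5)*4.545-.5).round(1).tolist())
im=cv2.imread('pics/t7.png')
C=cv2.resize(im[135:192,286:342],(784,798),interpolation=cv2.INTER_CUBIC)
C=cv2.resize(im[135:192,286:342],(588,598),interpolation=cv2.INTER_CUBIC)
# overlay of tin candidate rims
for Q,col in(([.5824,-.0805,.151],(0,255,0)),([.581,-.083,.151],(0,0,255))):
  for a in(.062,.059):
    c,sn=np.cos(Q[2]),np.sin(Q[2]); P=np.array([(a,a),(a,-a),(-a,-a),(-a,a)])@np.array([[c,sn],[-sn,c]])+Q[:2]
    pts=((proj('top',np.c_[P,np.full(4,.08)])-(286,135)+.5)*10.5-.5).round().astype(int)
    cv2.polylines(C,[pts],True,col,1)
cv2.imwrite('pics/c12.png',C)
```

```text
expected lid centre [ 0.58061542 -0.08388581] 0.15033688163114767
[[124.9  56.9]
 [163.3 266.5]
 [373.1 231. ]]
lid obs (array([ 0.57532493, -0.08428495,  0.09530044]), np.float64(0.5685799017549459))
[[97.9, 87.8], [127.3, 249.4], [108.6, 92.9], [137.2, 249.1]]
[[101.7, 89.8], [131.1, 251.5], [112.3, 94.9], [140.9, 251.2]]
```

View pics/c12.png

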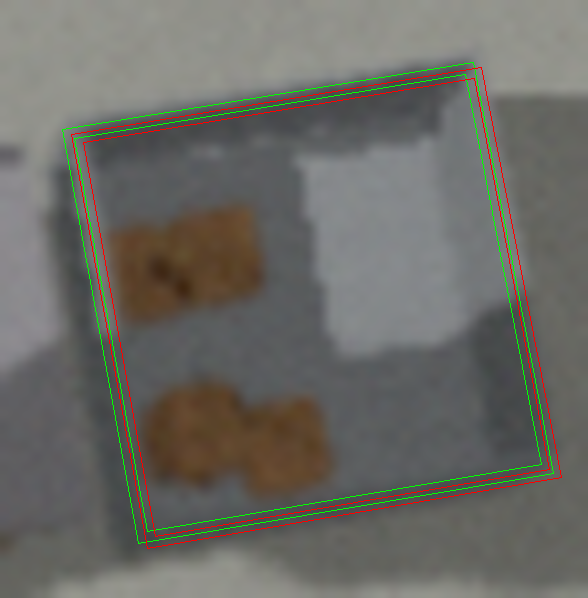

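The overlay on the tin shows the red and green rim candidates about 3 mm apart, with pieces in the tin: two at the upper left (185,260), and two visible at the lower left, the left one raised on the hidden fifth. I'll refine the tin with sub-pixel edge profiles from the first top image.

Run:
```python
from h import *
g=cv2.cvtColor(cv2.imread('pics/top0raw.png'),cv2.COLOR_BGR2GRAY).astype(np.float32)
Q=[.582,-.082,.151]; c,sn=np.cos(Q[2]),np.sin(Q[2])
def W(P): P=np.array(P,float); return np.c_[P[:,:2]@np.array([[c,sn],[-sn,c]])+Q[:2],P[:,2]+.08]
offs=np.arange(-16,17,2)/1000.
print('off mm (from outer face outward +):',(offs*1000).astype(int).tolist())
def prof(name,f,ts,z):
    v=[]
    for o in offs:
        uv=proj('top',W([(*f(t,o),z) for t in ts])).astype(np.float32)
        v.append(cv2.remap(g,uv[None,:,0],uv[None,:,1],cv2.INTER_LINEAR)[0])
    v=np.array(v); n=len(ts)//2
    print(name,'A',v[:,:n].mean(1).astype(int).tolist(),'B',v[:,n:].mean(1).astype(int).tolist())
ts=np.linspace(-.05,.05,40)
prof('tin+x',lambda t,o:(.062+o,t),ts,0)
prof('tin-x',lambda t,o:(-.062-o,t),ts,0)
prof('tin+y',lambda t,o:(t,.062+o),ts,0)
prof('tin-y',lambda t,o:(t,-.062-o),ts,0)
tt=np.linspace(.10,.28,40)
prof('tray+x wall inner54',lambda t,o:(.054+o,t),tt,.021)
prof('tray-x wall inner54',lambda t,o:(-.054-o,t),tt,.021)
prof('tray end inner293',lambda t,o:(t,.293+o),ts,.021)
```

```text
off mm (from outer face outward +): [-16, -14, -12, -10, -8, -6, -4, -2, 0, 2, 4, 6, 8, 10, 12, 14, 16]
tin+x A [89, 86, 82, 76, 72, 71, 71, 76, 90, 112, 129, 138, 141, 141, 140, 139, 139] B [87, 87, 84, 77, 72, 69, 70, 75, 91, 112, 128, 136, 139, 139, 139, 139, 139]
tin-x A [123, 123, 124, 125, 123, 116, 101, 84, 78, 81, 89, 94, 102, 115, 130, 139, 141] B [86, 86, 88, 93, 100, 103, 97, 84, 78, 81, 91, 105, 119, 132, 139, 140, 140]
tin+y A [86, 86, 86, 86, 89, 97, 107, 111, 102, 84, 73, 72, 79, 90, 102, 110, 112] B [85, 85, 85, 86, 89, 96, 105, 110, 103, 86, 75, 77, 86, 97, 107, 112, 113]
tin-y A [115, 114, 114, 114, 114, 114, 116, 118, 118, 111, 101, 97, 96, 96, 96, 96, 96] B [110, 111, 112, 111, 112, 113, 115, 116, 115, 108, 99, 97, 97, 97, 97, 97, 97]
tray+x wall inner54 A [118, 119, 120, 123, 127, 129, 123, 110, 98, 97, 112, 128, 137, 141, 142, 142, 142] B [121, 122, 123, 124, 125, 125, 120, 108, 96, 97, 113, 129, 138, 142, 143, 143, 143]
tray-x wall inner54 A [120, 122, 126, 129, 131, 132, 127, 116, 97, 79, 76, 84, 91, 93, 94, 97, 108] B [118, 118, 120, 123, 126, 128, 126, 118, 101, 83, 83, 96, 110, 118, 124, 129, 133]
tray end inner293 A [91, 90, 91, 91, 91, 91, 96, 107, 121, 133, 139, 141, 142, 141, 141, 141, 140] B [91, 90, 89, 89, 90, 90, 95, 107, 122, 134, 140, 143, 143, 144, 144, 144, 144]
```

Call:
arm_command(
  plan=[
    {"dp": [0.5,2.7,8],"spin": 0},
    {"dp": [0,0,8],"spin": 0},
    {"dp": [0,0,6],"spin": 0},
    {"dp": [0,0,0],"spin": 0},
  ],
)

```text
clock: 19.8
position: [0.5816, -0.0752, 0.3064]
ee_rot: [0.652, 0.758, -0.001, -0.001]
ft_force: [-0.4, -0.1, -4.6]
grip_width: 0.174
grasp_force: 59.2
```

Call:
arm_command(
  plan=[
    {"dp": [0,0,2],"spin": 0},
    {"dp": [0,0,2],"spin": 0},
    {"dp": [0,0,2],"spin": 0},
    {"dp": [0,0,0],"spin": 0},
  ],
)

```text
clock: 20.2
position: [0.5819, -0.0752, 0.3017]
ee_rot: [0.652, 0.758, -0.0, -0.0]
ft_force: [0.4, 0.1, -4.7]
grip_width: 0.175
grasp_force: 59.3
```

Call:
arm_command(
  plan=[
    {"dp": [-0.5,0,1.5],"spin": 0},
    {"dp": [0,0,1.5],"spin": 0},
    {"dp": [0,0,0],"spin": 0},
  ],
)

```text
clock: 20.5
position: [0.582, -0.0758, 0.2987]
ee_rot: [0.652, 0.758, -0.0, -0.0]
ft_force: [-0.4, 0.3, -5.6]
grip_width: 0.171
grasp_force: 59.3
```

Call:
arm_command(
  plan=[
    {"dp": [0,0,1.5],"spin": 0},
    {"dp": [0,0,1.5],"spin": 0},
    {"dp": [0,0,0],"spin": 0},
  ],
)

```text
clock: 20.8
position: [0.5825, -0.0753, 0.2972]
ee_rot: [0.652, 0.759, 0.001, 0.001]
ft_force: [-1.3, 1.4, 7.2]
grip_width: 0.171
grasp_force: 61.5
```

Run:
```python
from h import *
s=state();print(s[0],s[3]['ft_force'].round(2),s[3]['torque'].round(3),s[2][:,2].round(4))
tau=s[3]['torque']; F=s[3]['ft_force']
# moment from vertical force (contact = F + 4.6 weight at lid centre)
print('r est', -tau[1]/ (F[2]+4.6), tau[0]/(F[2]+4.6))
```

```text
[ 0.58254449 -0.07532546  0.29717616] [-1.3   1.39  7.19] [-0.053  0.805 -0.137] [ 1.9e-03 -3.0e-04 -1.0e+00]
r est -0.06827624937835662 -0.004528123545622242
```

Call:
arm_command(
  plan=[
    {"dp": [0,0,-1.5],"spin": 0},
    {"dp": [0,1.5,0],"spin": 0},
    {"dp": [0,0,1.5],"spin": 0},
    {"dp": [0,0,0],"spin": 0},
  ],
)

```text
clock: 21.2
position: [0.5835, -0.0755, 0.2952]
ee_rot: [0.652, 0.758, -0.0, -0.0]
ft_force: [0.3, 0.3, -4.2]
grip_width: 0.169
grasp_force: 59.2
```

Run:
```python
from h import *
s=state();print(s[0],s[3]['ft_force'].round(2),s[3]['torque'].round(3),s[2][:,2].round(4))
```

```text
[ 0.5834516  -0.07551456  0.29517373] [ 0.32  0.3  -4.2 ] [ 0.026 -0.122  0.089] [-5.e-04  2.e-04 -1.e+00]
```

Now free and entering. I'll lower the rest of the way.

Call:
arm_command(
  plan=[
    {"dp": [0,0.5,1],"spin": 0},
    {"dp": [0,0,1],"spin": 0},
    {"dp": [0,0,0],"spin": 0},
  ],
)

```text
clock: 21.5
position: [0.5839, -0.0754, 0.2935]
ee_rot: [0.652, 0.758, -0.0, -0.0]
ft_force: [0.9, 0.5, -3.8]
grip_width: 0.169
grasp_force: 59.2
```

Call:
arm_command(
  plan=[
    {"dp": [0,0,1],"spin": 0},
    {"dp": [0,0,0],"spin": 0},
  ],
)

```text
clock: 21.7
position: [0.584, -0.0754, 0.2928]
ee_rot: [0.652, 0.758, -0.0, 0.0]
ft_force: [0.3, 0.2, -4.1]
grip_width: 0.175
grasp_force: 59.2
```

Run:
```python
from h import *
s=state();print(s[0],s[3]['ft_force'].round(2),s[3]['torque'].round(3),s[2][:,2].round(4))
```

```text
[ 0.58401175 -0.07540114  0.29278725] [ 0.25  0.2  -4.07] [ 0.053 -0.013 -0.011] [-0.e+00 -1.e-04 -1.e+00]
```

Call:
arm_command(
  plan=[
    {"dp": [0,0,1],"spin": 0},
    {"dp": [0,0,1],"spin": 0},
    {"dp": [0,0,0],"spin": 0},
  ],
)

```text
clock: 22.0
position: [0.584, -0.0753, 0.2925]
ee_rot: [0.652, 0.758, -0.0, 0.0]
ft_force: [-8.1, 0.2, 10.6]
grip_width: 0.174
grasp_force: 61.3
```

Run:
```python
from h import *
s=state();print(s[0],s[3]['ft_force'].round(2),s[3]['torque'].round(3),s[2][:,2].round(4))
```

```text
[ 0.58403529 -0.075255    0.29250545] [-8.09  0.24 10.63] [ 0.046  1.595 -0.013] [ 4.e-04 -8.e-04 -1.e+00]
```

Call:
arm_command(
  plan=[
    {"dp": [0,-0.5,-0.8],"spin": 0},
    {"dp": [0,0,0],"spin": 0},
  ],
)

```text
clock: 22.2
position: [0.5838, -0.0754, 0.2925]
ee_rot: [0.652, 0.758, 0.0, 0.001]
ft_force: [-1.5, -0.7, 5.4]
grip_width: 0.17
grasp_force: 60.5
```

Call:
arm_command(
  plan=[
    {"dp": [0,0,0],"spin": 0},
    {"dp": [0,0,0],"spin": 0},
    {"dp": [0,0,0],"spin": 0},
    {"dp": [0,0,0],"spin": 0},
    {"dp": [0,0,0],"spin": 0},
  ],
  grip=-1,
)

```text
clock: 22.7
position: [0.5836, -0.0755, 0.2917]
ee_rot: [0.652, 0.758, 0.0, 0.0]
ft_force: [-0.9, -0.5, 0.5]
grip_width: 0.991
grasp_force: 0.0
```

Call:
arm_command(
  plan=[
    {"dp": [0,0,0],"spin": 0},
    {"dp": [0,0,-5],"spin": 0},
    {"dp": [0,0,-10],"spin": 0},
    {"dp": [0,0,0],"spin": 0},
  ],
)

```text
clock: 23.1
position: [0.5841, -0.0754, 0.3087]
ee_rot: [0.652, 0.758, 0.001, 0.001]
ft_force: [0.6, 0.1, 0.1]
grip_width: 1.003
grasp_force: 0.0
```

Call:
arm_command(
  plan=[
    {"dp": [-7.2,0,0],"spin": 0},
    {"dp": [0,0,12],"spin": 0},
    {"dp": [0,0,12],"spin": 0},
    {"dp": [0,0,10],"spin": 0},
    {"dp": [0,0,0],"spin": 0},
  ],
)

```text
clock: 23.6
position: [0.5839, -0.0825, 0.2702]
ee_rot: [0.652, 0.759, -0.001, -0.002]
ft_force: [0.3, 0.2, 1.1]
grip_width: 0.999
grasp_force: 0.0
```

Call:
arm_command(
  plan=[
    {"dp": [0,0,4],"spin": 0},
    {"dp": [0,0,3],"spin": 0},
    {"dp": [0,0,0],"spin": 0},
  ],
)

```text
clock: 23.9
position: [0.5846, -0.0826, 0.2655]
ee_rot: [0.652, 0.758, -0.0, -0.0]
ft_force: [-0.1, 0.0, 0.5]
grip_width: 1.001
grasp_force: 0.0
```

Call:
arm_command(
  plan=[
    {"dp": [0,0,0],"spin": 0},
    {"dp": [0,0,0],"spin": 0},
    {"dp": [0,0,0],"spin": 0},
    {"dp": [0,0,0],"spin": 0},
    {"dp": [0,0,0],"spin": 0},
  ],
  grip=1,
  newtons=30,
)

```text
clock: 24.4
position: [0.5848, -0.0826, 0.2662]
ee_rot: [0.652, 0.758, 0.0, 0.0]
ft_force: [-1.9, -0.0, 6.0]
grip_width: 0.579
grasp_force: 32.0
```

Run:
```python
from h import *
s=state();print(s[0],s[3]['ft_force'].round(2),s[3]['torque'].round(3),s[2][:,2].round(4),s[3]['grip_width'],s[3]['grasp_force'])
```

```text
[ 0.58478872 -0.08255282  0.26622691] [-1.86 -0.05  5.96] [ 0.025  0.295 -0.045] [ 8.e-04 -2.e-04 -1.e+00] 0.5791710906561023 32.0098739862442
```

Width 0.579 is about 49 mm, so the collar is gripped. I'll lift slowly.

Call:
arm_command(
  plan=[
    {"dp": [0,0,-2],"spin": 0},
    {"dp": [0,0,-4],"spin": 0},
    {"dp": [0,0,-5],"spin": 0},
    {"dp": [0,0,-5],"spin": 0},
  ],
)

```text
clock: 24.8
position: [0.5846, -0.0826, 0.282]
ee_rot: [0.652, 0.758, -0.0, -0.0]
ft_force: [-0.3, -0.1, -2.3]
grip_width: 0.575
grasp_force: 31.3
```

Run:
```python
from h import *
s=state();print(s[0],s[3]['ft_force'].round(2),s[3]['torque'].round(3),s[2][:,2].round(4),s[3]['grip_width'],s[3]['grasp_force'])
```

```text
[ 0.5845771  -0.08260875  0.28200123] [-0.3  -0.07 -2.29] [ 0.026  0.007 -0.025] [-2.e-04  0.e+00 -1.e+00] 0.5752737297452862 31.27296209335327
```

Call:
arm_command(
  plan=[
    {"dp": [0,0,-8],"spin": 0},
    {"dp": [0,0,-10],"spin": 0},
    {"dp": [0,0,-12],"spin": 0},
    {"dp": [0,0,-14],"spin": 0},
    {"dp": [0,0,-14],"spin": 0},
  ],
)

```text
clock: 25.3
position: [0.5847, -0.0825, 0.3413]
ee_rot: [0.652, 0.758, 0.0, 0.0]
ft_force: [1.0, -0.3, -2.1]
grip_width: 0.581
grasp_force: 31.3
```

Call:
arm_command(
  plan=[
    {"dp": [0,0,-14],"spin": 0},
    {"dp": [0,0,-10],"spin": 0},
    {"dp": [0,0,-6],"spin": 0},
    {"dp": [0,0,0],"spin": 0},
    {"dp": [0,0,0],"spin": 0},
  ],
)

```text
clock: 25.8
position: [0.5845, -0.0826, 0.3693]
ee_rot: [0.652, 0.758, -0.0, -0.0]
ft_force: [-0.3, -0.4, -2.3]
grip_width: 0.58
grasp_force: 31.3
```

Call:
arm_command(
  plan=[
    {"dp": [0,0,0],"spin": 0},
    {"dp": [0,0,0],"spin": 0},
    {"dp": [0,0,0],"spin": 0},
    {"dp": [0,0,0],"spin": 0},
  ],
)

```text
clock: 26.2
position: [0.5846, -0.0826, 0.3695]
ee_rot: [0.652, 0.758, -0.0, -0.0]
ft_force: [1.0, -0.7, -1.5]
grip_width: 0.579
grasp_force: 31.3
```

Run:
```python
from h import *
s=state();print(s[0],s[3]['ft_force'].round(2),s[3]['torque'].round(3),s[3]['grip_width'],s[3]['grasp_force'],s[3]['clock'])
for n in('top','side'):
    cv2.imwrite(f'pics/{n}13.png',viewer.camera(n))
    for th in('outer_lid','inner_lid','knob_top','scraper','bite0'): print(n,th,[(np.round(d['position'],3).tolist(),round(d['score'],2)) for d in finder.find_in(n,th)][:5])
```

```text
[ 0.58461618 -0.08255507  0.3695394 ] [ 1.03 -0.74 -1.46] [ 0.046 -0.008  0.008] 0.5786665904979104 31.30532205104828 26.2
top outer_lid [([0.568, -0.043, 0.193], 0.62)]
top inner_lid [([0.577, -0.03, 0.082], 0.71), ([0.569, -0.047, 0.195], 0.52)]
top knob_top [([0.69, -0.38, 0.062], 0.74), ([0.575, -0.03, 0.085], 0.61)]
top scraper [([0.383, 0.491, 0.061], 0.89), ([0.499, 0.319, 0.078], 0.8), ([0.266, 0.418, 0.066], 0.71), ([0.378, 0.635, 0.062], 0.57)]
top bite0 []
side outer_lid [([0.605, -0.022, 0.193], 0.62)]
side inner_lid []
side knob_top []
side scraper [([0.372, 0.642, 0.041], 0.91), ([0.249, 0.422, 0.038], 0.79), ([0.474, 0.324, 0.041], 0.76), ([0.362, 0.495, 0.039], 0.73), ([0.518, 0.104, 0.082], 0.6)]
side bite0 []
```

```bash
python3 -c "
from workcell import manip
print(manip.hand_in())"
```

```text
the job is handed in; nothing more can be done
None
```

I handed the job in at about 26 s: the pieces are swept into the tin, the scraper stands on the counter, the inner lid is seated and the outer lid is held level about 190 mm above the counter; the verdict wasn't shown, and one of the five pieces was hidden from view in the tin, so I infer that count.

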